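# Swap the check weight behind the bottle and the stamp

## Task

Swap the check weight on the scale: first clear the dropper bottle and the rubber stamp off the wooden riser and stand both in the shallow side tray; while they wait there, take the small weight off the scale and stand it on the round pad at the back of the riser, and only then stand the large weight from the back of the riser in the middle of the scale pan. Finally put the bottle and the stamp each back upright on the spot of the riser where it stood at the start. Knock nothing over and leave the loupe alone.

Things in the scene. Friction and masses are not known exactly. Their poses are not given: they have to be found in the camera images.
- bottle_mid (a point): Small plastic dropper bottle standing upright in the front row of the riser: white body 31 mm in diameter and 47 mm high, above it a narrower pointed blue cap that can be gripped as a cylinder 21 mm in diameter from 47 to 83 mm; 84 mm tall in all, about 55 g. The point is its centre, 42 mm above its underside; z up along the bottle.
- stamp_mid (a point): Wooden rubber stamp standing upright in the front row of the riser: base 24 x 46 mm and 16 mm high, above it a turned round handle 24 mm in diameter from 16 to 67 mm; 67 mm tall, about 50 g. The point is its centre, 33.5 mm above its underside; y runs along the 46 mm side of the base, z up.
- large_weight_mid (a point): The larger brass weight, a round body 30 mm in diameter with a small knob, 34 mm tall, about 200 g, standing in the back row of the riser, on the bare board. The body is upright-sided over about its lower half: grip it there. The point is its centre, 17 mm above its underside; z up.
- small_weight_mid (a point): The smaller brass weight, same shape, 24 mm in diameter and 27 mm tall, about 100 g, standing on the scale pan at the start. Grip the lower half of its body. The point is its centre, 13.5 mm above its underside; z up.
- pad_top (a point): Centre of the top face of a round dark rubber pad, 44 mm in diameter and 4 mm thick, fixed on the board in the back row of the riser, 66 mm beside the large weight (to its left or right). Home of the small weight.
- riser: Fixed wooden riser, 100 mm deep (x), 140 mm wide (y), flat top 25 mm above the desk, rear rail 5 mm thick and 13 mm high. Origin: centre of its underside on the desk; -x is its front, z up. Front row 30 mm before the origin: bottle and stamp, 62 mm apart, either way round, barring the gripper from the back row 7 mm behind the origin: large weight and pad.
- pan (a point): Centre of the top face of the round steel pan (84 mm in diameter) of the fixed grey bench scale; the pan top is 40 mm above the desk. The scale is 114 mm deep (x) and 100 mm wide (y); the room wall rises 8 cm or more behind the pan centre, so close the fingers roughly sideways (along world y) there.
- tray_floor (a point): Centre of the floor of the fixed shallow dark side tray, empty at the start: 75 mm (x) by 130 mm (y) outside, walls 4 mm thick, rim 12 mm and floor 4 mm above the desk. x and y along its sides, z up. Both bottle and stamp fit in it side by side along y.
- loupe_mid (a point): Bystander: a small folding loupe with silvery covers, 24 x 38 x 18 mm, lying loose on the desk between the riser, the scale and the tray; must stay where it is. The point is its centre, 9 mm above the desk.

How it is judged:
On the way, in this order (a step that is already met when the one before it is completed fails the run):
1. bottle and stamp both stand released and upright in the side tray (x of bottle_mid in the frame of tray_floor between -0.026 and 0.026 m and y of bottle_mid in the frame of tray_floor between -0.052 and 0.052 m and z of bottle_mid in the frame of tray_floor between 0.036 and 0.048 m and contact force between the fingers and bottle below 0.2 N and linear speed of each of bottle, stamp below 0.02 m/s and angle between each of bottle_mid, stamp_mid's own z axis and vertical below 0.15 rad and x of stamp_mid in the frame of tray_floor between -0.026 and 0.026 m and y of stamp_mid in the frame of tray_floor between -0.052 and 0.052 m and z of stamp_mid in the frame of tray_floor between 0.0275 and 0.0395 m and contact force between the fingers and stamp below 0.2 N), for 0.2 s.
2. the small weight stands on the pad while bottle and stamp wait in the tray (all of step 1 and horizontal distance between small_weight_mid and pad_top below 0.011 m and z of small_weight_mid in the frame of pad_top between 0.0075 and 0.0195 m and contact force between the fingers and small_weight below 0.2 N and linear speed of small_weight below 0.02 m/s and angle between small_weight_mid's own z axis and vertical below 0.15 rad), for 0.2 s.
3. then the large weight stands in the middle of the scale pan while bottle and stamp still wait in the tray (all of step 1 and horizontal distance between large_weight_mid and pan below 0.015 m and z of large_weight_mid in the frame of pan between 0.011 and 0.023 m and contact force between the fingers and large_weight below 0.2 N and linear speed of large_weight below 0.02 m/s and angle between large_weight_mid's own z axis and vertical below 0.15 rad), for 0.2 s.
At the end, for the whole second after the job is handed in: The large weight stands on the scale pan, its centre within 15 mm of the pan's; the small weight stands on the pad, its centre within 11 mm of the pad's; bottle and stamp stand upright within 15 mm of where each stood at the start; all released and at rest (horizontal distance between large_weight_mid and pan below 0.015 m and z of large_weight_mid in the frame of pan between 0.011 and 0.023 m and contact force between the fingers and large_weight below 0.2 N and linear speed of each of large_weight, small_weight, bottle, stamp below 0.02 m/s and angle between each of large_weight_mid, small_weight_mid, bottle_mid, stamp_mid's own z axis and vertical below 0.15 rad and horizontal distance between small_weight_mid and pad_top below 0.011 m and z of small_weight_mid in the frame of pad_top between 0.0075 and 0.0195 m and contact force between the fingers and small_weight below 0.2 N and distance of each of bottle_mid, stamp_mid from where it was at the start of the episode below 0.015 m and contact force between the fingers and bottle below 0.2 N and contact force between the fingers and stamp below 0.2 N); the robot touches nothing.
It fails at once if the bottle, the stamp or a weight is tipped over (more than 0.7 rad) (angle between any of bottle_mid, stamp_mid, large_weight_mid, small_weight_mid's own z axis and vertical above 0.7 rad).
It fails at once if the loupe is moved more than 20 mm (distance of loupe_mid from where it was at the start of the episode above 0.02 m).
It also fails if it takes over 112 s, if anything falls off the work surface, if the arm or the gripper's body presses on something with over 40 N, if the wrist force passes 120 N, or if a joint passes its speed limit or range.

## Robot

A 7-joint arm with a two-finger parallel gripper is mounted at the origin on the work surface; the furniture and walls round the work are solid. World frame = base frame: x ahead of the robot, y to its left, z up, the work surface at z = 0. Lengths are in m, angles in rad, forces in N, time in s.
With the tool pointing down it reaches from about 0.4 to 0.85 m from the base axis. Payload 10.4 kg.
Tool frame: the origin (TCP) lies between the finger pads; the fingertips stand manip.finger_overhang ahead of it and the grasp point (between the pads) lies 11 mm behind it (manip.finger_overhang is the distance from the TCP to the fingertips, in m); x points along the fingers, z is the direction in which the jaws open and shut, and the axes are right-handed (so a half turn about x gives the same grasp; the last joint's range is limited). The gripper opens to 85 mm and grips with 20 to 120 N. Pads are 22 mm wide; open, the fingers measure 114 mm over their backs; the gripper's body (76 mm by 85 mm) begins 54 mm behind the grasp point. The pads swing forward as they close: fully open they stand 13 mm farther back than shut.
Start: joints at [-1.27, 0.332, -0.065, 1.46, 0.022, 1.35, -0.088], TCP at [0.199, 0.593, 0.239] pointing down, gripper open.
Joint ranges: [-2.6, 2.6], [-0.5, 2.12], [-1.47, 1.34], [0.16, 2.42], [-1.27, 4.41], [0.06, 2.06], [-2.6, 2.6]. Speed limits (rad/s): [2.22, 2.22, 2.79, 2.79, 3.14, 3.14, 3.14].

## Interface

Orientations are given as a unit quaternion [x, y, z, w].
In Python, from workcell import get_obs, camera, workorder, manip gives the robot as it stands. The module is installed in compiled form; this text tells all that it offers.
- The arm moves only by the tool play_rows, never from a script. Its argument "increments" is text: rows parted by semicolons, each of 4 numbers parted by spaces: the shift along the tool's x, y, z in m, then the turn about the tool's x in rad. A call has 1 to 20 rows; each row shifts and turns the pose as measured when the row begins, along the tool's axes as they then stand; what a row does not reach is not made up. A row lasts 1/10 s, in which the tool goes at most 50 mm and 8.59 degrees, less where a joint would pass 70% of its speed; a pose out of reach is approached as far as the arm can. A call is refused whole if a number of a shift passes 0.05 or a number of a turn 0.15, either way. A call with a gripper value outside its range is refused whole. "hand" is the gripper command: -1 is fully open, 1 is shut, values between are in proportion, set as the call begins (left out, the last holds). The fingers move at their own pace and stop on an object; "squeeze" is the grip in N (left out, the last holds). Time passes only in rows, so rows that do not move let the fingers close. It gives the time, the measured TCP pose, the force and the opening at its end, in the units of the state.
- get_obs(): the state, without advancing time (a new reading comes with each control period).
- camera(name): name is "scene" or "side" or "wrist"; returns a dict with "img" (420x560x3 uint8, blue, green, red), "fov_y" (degrees; the focal length in pixels is half the picture's height over the tangent of half this angle, whatever the lens; pixels are square), "cx", "cy" (the principal point, pixels), "distortion" ([k1, k2, p1, p2, k3] as OpenCV has them; the pictures are not rectified), "R" (3x3) and "t" (3): a world point X has camera coordinates R X + t; the wrist camera has in their place "tool_from_camera" (4x4, takes a point from camera to tool coordinates, whose origin is the TCP and whose axes are the tool frame's). Camera axes: x right, y down, z forward; pixel columns grow to the right and rows downward; lengths in m; the calibration is good to about 2 mm. A picture is of the moment at which its call begins: read the wrist's pose just before it. There is no depth.
- workorder.hand_in(): hands the job in, once; it reports no verdict.
The state is a dict: "clock": time; "joint_pos": joint angles; "joint_velocities": joint speeds; "tau": joint torques, N m; "position": TCP position; "ee_rot": TCP orientation; "ft_force": force on the tool from outside, world axes, zero at the start; "torque": the same for the moment, N m; "grip_width": opening from 0.0 (shut) to 1.0 (fully open).
Only numpy, scipy, OpenCV 4.12 (cv2) and the standard library are available. Lean on these libraries where they do the work, as an engineer would, in place of code of your own. Each camera call takes 0.05 s, during which the arm holds its last target.

## Working session

There is one attempt and no reset: what is moved stays moved. The work goes in short steps, Python scripts to look and compute and a tool call to move; the robot and the scene stay as the last step left them, time stands still between calls to the robot, and variables do not carry over. Pictures are saved under pics/ and viewed, and the job is handed in when it is done.

Besides the shell and the picture viewer there is one more tool, called as name(argument=value, ...) on one line, values as JSON. play_rows: Moves the arm, as the interface text tells. Its arguments: {"type":"object","properties":{"increments":{"type":"string"},"hand":{"type":"number"},"squeeze":{"type":"number"}},"required":["increments"]}

```bash
mkdir -p pics
python3 - <<'E'
from workcell import get_obs, camera, workorder, manip
import cv2
o=get_obs()
for k in o: print(k,o[k])
print(manip.finger_overhang)
for n in ["scene","side","wrist"]:
    c=camera(n); cv2.imwrite(f"pics/{n}0.png",c["img"])
    print(n,{k:c[k] for k in c if k!="img"})
E
```

```text
clock 0.0
joint_pos [-1.26959738  0.33286311 -0.06471975  1.46093587  0.02158598  1.34986383
 -0.08849882]
joint_velocities [-8.18542850e-05 -3.32641869e-04 -4.14052213e-04  1.05237084e-03
 -1.77039451e-04  1.71599973e-03  1.22919810e-03]
tau [ 1.06199379e-03 -6.25455451e+01  4.97650215e-02 -3.91600406e+01
  1.61322945e-02  1.01083054e-02 -2.22718739e-06]
position [0.19873294 0.59219245 0.23852403]
ee_rot [-0.41317151  0.57443591  0.41257965  0.57366429]
ft_force [-0.49974154 -0.12351627  0.92751149]
torque [0.00388594 0.01367929 0.00451651]
grip_width 0.9988127720894968
0.008
scene {'fov_y': 52.73014842188813, 'cx': 282.0095997141568, 'cy': 212.78365446208534, 'distortion': array([-0.03420179,  0.        ,  0.        ,  0.        ,  0.        ]), 'R': array([[-0.63235376, -0.77452021,  0.01572158],
       [-0.49748058,  0.39044189, -0.77464069],
       [ 0.59383651, -0.49766813, -0.63220616]]), 't': array([0.52974247, 0.15110691, 0.80746415])}
side {'fov_y': 42.81886094732235, 'cx': 287.8391732263256, 'cy': 204.18126030901303, 'distortion': array([-0.1141926,  0.       ,  0.       ,  0.       ,  0.       ]), 'R': array([[ 0.99943044, -0.0282852 ,  0.01840492],
       [-0.00874301, -0.74380701, -0.66833726],
       [ 0.03259376,  0.66779568, -0.74363067]]), 't': array([-0.42480281,  0.30974919,  0.66594249])}
wrist {'fov_y': 68.75960885504918, 'cx': 280.964746746957, 'cy': 209.5958022136884, 'distortion': array([-0.02725226,  0.        ,  0.        ,  0.        ,  0.        ]), 'tool_from_camera': array([[-9.12229409e-04, -2.69837356e-01,  9.62905483e-01,
        -1.34339794e-01],
       [ 3.15618283e-05, -9.62905891e-01, -2.69837440e-01,
         6.85625538e-02],
       [ 9.99999583e-01, -2.15762591e-04,  8.86907632e-04,
         7.60414219e-04],
       [ 0.00000000e+00,  0.00000000e+00,  0.00000000e+00,
         1.00000000e+00]])}
```

View pics/scene0.png

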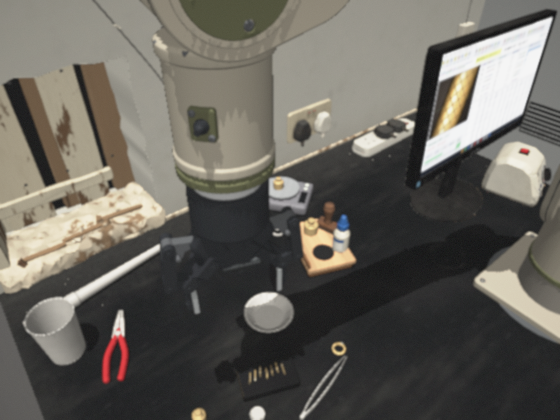

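View pics/side0.png

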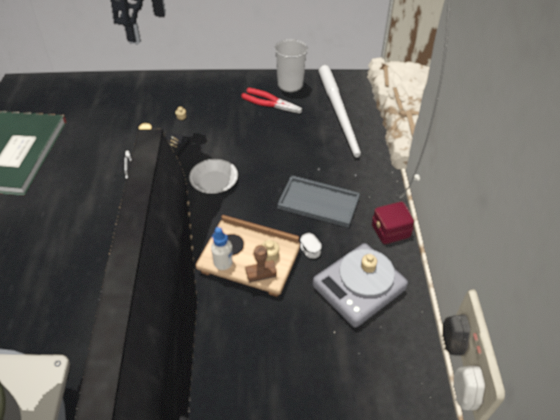

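View pics/wrist0.png

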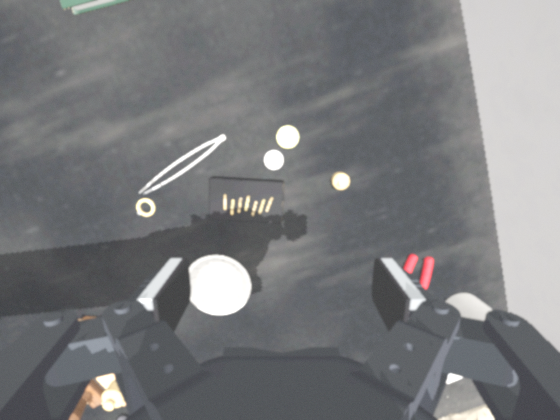

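```bash
cat > h.py <<'E'
import numpy as np, cv2
from scipy.spatial.transform import Rotation as Rn
from workcell import get_obs, camera, manip
def K(c):
    f=c["img"].shape[0]/2/np.tan(np.radians(c["fov_y"]/2))
    return np.array([[f,0,c["cx"]],[0,f,c["cy"]],[0,0,1.]])
def getcam(n):
    o=get_obs(); c=camera(n)
    if n=="wrist":
        T=np.eye(4);T[:3,:3]=Rn.from_quat(o["ee_rot"]).as_matrix();T[:3,3]=o["position"]
        W=T@np.array(c["tool_from_camera"]); c["R"]=W[:3,:3].T; c["t"]=-W[:3,:3].T@W[:3,3]
    c["o"]=o
    return c
def rays(c,px):
    px=np.array(px,float).reshape(-1,1,2)
    n=cv2.undistortPoints(px,K(c),np.array(c["distortion"]))[:,0]
    d=np.c_[n,np.ones(len(n))]@c["R"]; C=-c["R"].T@c["t"]
    return C,d
def plane(c,px,z):
    C,d=rays(c,px); return C+d*((z-C[2])/d[:,2])[:,None]
def proj(c,X):
    X=np.array(X,float).reshape(-1,3)
    return cv2.projectPoints(X,cv2.Rodrigues(np.array(c["R"]))[0],np.array(c["t"]),K(c),np.array(c["distortion"]))[0][:,0]
def tri(c1,p1,c2,p2):
    A=[];b=[]
    for c,p in((c1,p1),(c2,p2)):
        C,d=rays(c,[p]);d=d[0]/np.linalg.norm(d[0]);M=np.eye(3)-np.outer(d,d);A.append(M);b.append(M@C)
    A=np.vstack(A);b=np.hstack(b);x,_,_,_=np.linalg.lstsq(A,b,rcond=None);return x,np.linalg.norm(A@x-b)
def crop(c,name,x0,y0,x1,y1,s):
    cv2.imwrite("pics/"+name,cv2.resize(c["img"][y0:y1,x0:x1],None,fx=s,fy=s,interpolation=cv2.INTER_CUBIC))
E
python3 - <<'E'
from h import *
s=getcam("side"); print(-s["R"].T@s["t"]); crop(s,"side1.png",190,160,420,330,3.4)
s=getcam("scene"); print(-s["R"].T@s["t"]); crop(s,"scene1.png",220,160,370,290,5)
E
```

```text
[ 0.40556343 -0.22633553  0.71005065]
[-0.0693443   0.75314696  0.61920898]
```

View pics/side1.png

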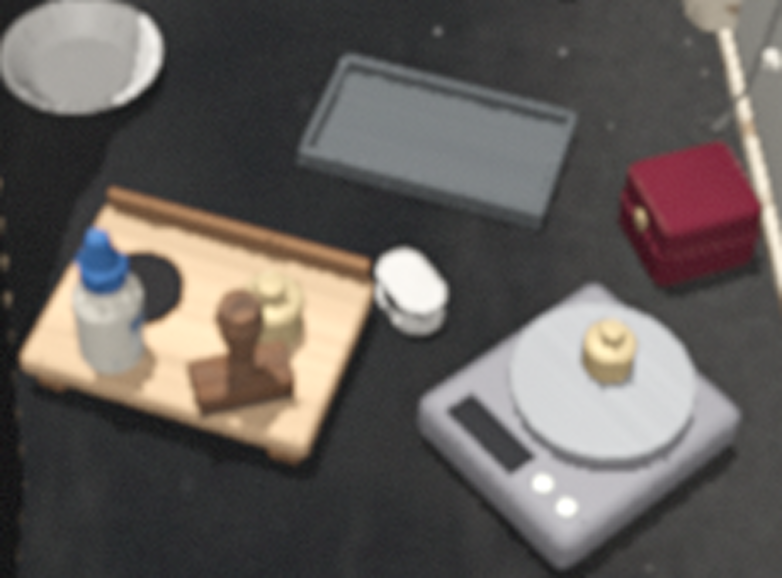

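View pics/scene1.png

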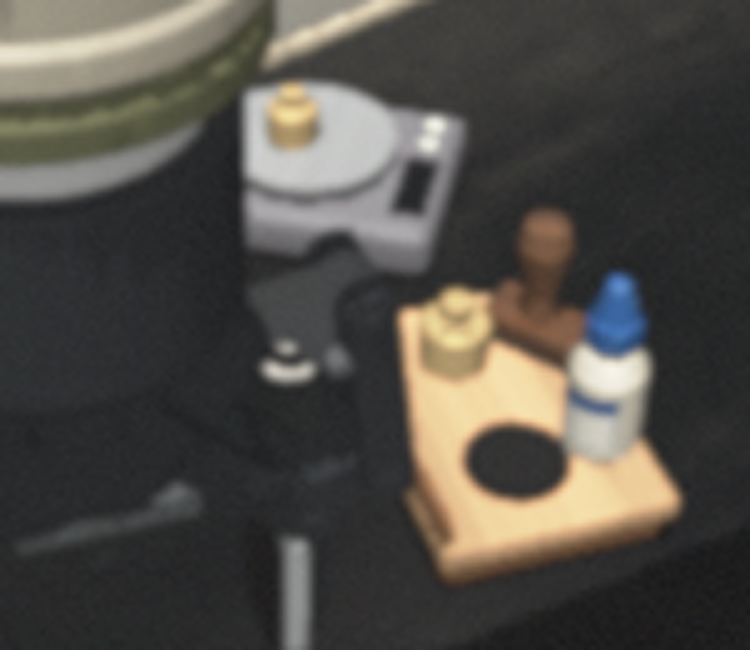

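Run:
```python
from h import *
np.set_printoptions(precision=4,suppress=True)
s=getcam("side"); sc=getcam("scene")
S=lambda *p:[ (a/3.4+190-.35,b/3.4+160-.35) for a,b in p]
C=lambda *p:[ (a/5+220-.4,b/5+160-.4) for a,b in p]
print("tray rim",plane(s,S((348,55),(577,108),(540,220),(300,155)),.012), )
print("riser FL,FR,", plane(s,S((22,355),(298,445)),.025)); print("rail L,R",plane(s,S((110,188),(372,265)),.038))
print("bottle tip",plane(s,S((97,232)),.109),tri(s,S((97,232))[0],sc,C((620,275))[0]))
print("stamp top",plane(s,S((240,308)),.0915),tri(s,S((240,306))[0],sc,C((547,222))[0]))
print("LW",plane(s,S((275,275)),.058),tri(s,S((275,275))[0],sc,C((457,293))[0]))
print("SW",plane(s,S((610,328)),.066),tri(s,S((610,328))[0],sc,C((292,90))[0]))
a=np.linspace(0,2*np.pi,100)
print("pad side",plane(s,S((143,287)),.029)," scene",plane(sc,C((517,461)),.029))
print("pan side",plane(s,S((603,380)),.040),plane(sc,C((302,138)),.04))
print("loupe",plane(s,S((410,277)),.018))
# bottle footprint / stamp base
print("stamp base top corners",plane(s,S((190,365),(203,405),(293,383),(285,350)),.041))
print("pan edges",plane(s,S((510,375),(696,375),(605,302),(600,461)),.04))
```

```text
tray rim [[0.4458 0.4706 0.012 ]
 [0.5659 0.4299 0.012 ]
 [0.5381 0.3532 0.012 ]
 [0.4187 0.3982 0.012 ]]
riser FL,FR, [[0.2886 0.2647 0.025 ]
 [0.4148 0.2143 0.025 ]]
rail L,R [[0.3253 0.3545 0.038 ]
 [0.4509 0.3052 0.038 ]]
bottle tip [[0.3296 0.2684 0.109 ]] (array([0.3303, 0.2659, 0.1123]), np.float64(0.00047969234402057715))
stamp top [[0.3904 0.2404 0.0915]] (array([0.3906, 0.2431, 0.0896]), np.float64(0.0004588120370702406))
LW [[0.4053 0.2842 0.058 ]] (array([0.4043, 0.2796, 0.0628]), np.float64(0.0016270870823527001))
SW [[0.5525 0.2461 0.066 ]] (array([0.5527, 0.2454, 0.0675]), np.float64(0.0007946738892040063))
pad side [[0.3431 0.3005 0.029 ]]  scene [[0.3399 0.302  0.029 ]]
pan side [[0.5516 0.2364 0.04  ]] [[0.5508 0.2411 0.04  ]]
loupe [[0.4703 0.3133 0.018 ]]
stamp base top corners [[0.3669 0.2469 0.041 ]
 [0.3731 0.2254 0.041 ]
 [0.4128 0.2365 0.041 ]
 [0.4095 0.2546 0.041 ]]
pan edges [[0.51   0.2399 0.04  ]
 [0.5942 0.2382 0.04  ]
 [0.558  0.2801 0.04  ]
 [0.545  0.194  0.04  ]]
```

```bash
cat >> h.py <<'E'
def go(target,thdeg=None,maxrow=0.04,o=None):
    """print plan to take TCP to target (xyz), tool z axis heading thdeg (mod 180)"""
    o=o or get_obs(); R=Rn.from_quat(o["ee_rot"]).as_matrix(); p=o["position"]
    th=np.degrees(np.arctan2(R[1,2],R[0,2]))
    dt=0 if thdeg is None else (thdeg-th+90)%180-90
    # tool x is down: +turn about tool x lowers heading
    print("t %.2f pos"%o["clock"],np.round(p,4),"zhead %.1f"%th,"tilt %.2f"%np.degrees(np.arccos(-R[2,0])),"turn rad %.3f"%np.radians(-dt),"F",np.round(o["ft_force"],1),"grip %.3f"%o["grip_width"], "j7 %.2f"%o["joint_pos"][6])
    d=np.array(target)-p
    print(" shift in tool axes now",np.round(R.T@d,4)," after turn",np.round((R@Rn.from_euler('x',np.radians(-dt)).as_matrix()).T@d,4))
E
python3 - <<'E'
from h import *
print(manip.finger_overhang)
go([.37,.27,.25],-22)
go([.37,.27,.25],68)
R=Rn.from_quat(get_obs()["ee_rot"]).as_matrix();print(R.round(3))
E
```

```text
0.008
t 0.35 pos [0.1988 0.5925 0.2392] zhead 71.4 tilt 0.02 turn rad -1.511 F [1.  0.2 0.7] grip 0.997 j7 -0.09
 shift in tool axes now [-0.0108 -0.2649 -0.2512]  after turn [-0.0108  0.2349 -0.2795]
t 0.35 pos [0.1988 0.5925 0.2392] zhead 71.4 tilt 0.02 turn rad 0.060 F [1.  0.2 0.7] grip 0.997 j7 -0.09
 shift in tool axes now [-0.0108 -0.2649 -0.2512]  after turn [-0.0108 -0.2795 -0.2349]
[[-0.    -0.948  0.318]
 [-0.     0.318  0.948]
 [-1.     0.    -0.   ]]
```

Run:
```python
from h import *
np.set_printoptions(precision=3,suppress=True)
s=getcam("side"); sc=getcam("scene")
print(plane(sc,[(447,200),(412,195),(490,215)],0))
# monitor edge near corner: sc bottom left (412,185), side: slab top corners
print(tri(sc,(413,184),s,(100,418)),tri(sc,(432,50),s,(150,132)))
C,d=rays(s,[(160,132),(190,210),(195,300),(185,400)]);
for y in (0,.1,.2,.3,.4): print(y,[ (C+dd*((y-C[1])/dd[1])) for dd in d])
```

```text
[[ 0.302 -0.082  0.   ]
 [ 0.368 -0.03   0.   ]
 [ 0.205 -0.113  0.   ]]
(array([0.266, 0.026, 0.104]), np.float64(0.09344118358847162)) (array([0.301, 0.138, 0.402]), np.float64(0.0024343280887139987))
0 [array([0.345, 0.   , 0.518]), array([0.354, 0.   , 0.453]), array([0.345, 0.   , 0.346]), array([0.31, 0.  , 0.14])]
0.1 [array([0.319, 0.1  , 0.434]), array([0.332, 0.1  , 0.34 ]), array([0.319, 0.1  , 0.185]), array([ 0.268,  0.1  , -0.112])]
0.2 [array([0.292, 0.2  , 0.349]), array([0.309, 0.2  , 0.226]), array([0.292, 0.2  , 0.024]), array([ 0.226,  0.2  , -0.364])]
0.3 [array([0.265, 0.3  , 0.264]), array([0.286, 0.3  , 0.113]), array([ 0.265,  0.3  , -0.137]), array([ 0.184,  0.3  , -0.615])]
0.4 [array([0.239, 0.4  , 0.179]), array([ 0.264,  0.4  , -0.001]), array([ 0.239,  0.4  , -0.298]), array([ 0.142,  0.4  , -0.867])]
```

Run:
```python
from h import *
np.set_printoptions(precision=3,suppress=True)
s=getcam("side"); sc=getcam("scene")
print(plane(s,[(135,135),(160,132),(95,400),(125,400),(195,340),(190,250)],.40))
print(plane(sc,[(432,50),(553,12)],.40))
for z in (.05,.1,.15,.2): print(z,plane(sc,[(412,184),(420,184)],z), plane(s,[(160,132),(195,300)],z))
```

```text
[[ 0.286  0.136  0.4  ]
 [ 0.308  0.14   0.4  ]
 [ 0.3   -0.103  0.4  ]
 [ 0.318 -0.103  0.4  ]
 [ 0.357 -0.064  0.4  ]
 [ 0.347  0.008  0.4  ]]
[[ 0.308  0.131  0.4  ]
 [ 0.306 -0.309  0.4  ]]
0.05 [[ 0.36  -0.002  0.05 ]
 [ 0.348 -0.018  0.05 ]] [[0.198 0.553 0.05 ]
 [0.296 0.184 0.05 ]]
0.1 [[0.322 0.064 0.1  ]
 [0.311 0.05  0.1  ]] [[0.214 0.494 0.1  ]
 [0.305 0.153 0.1  ]]
0.15 [[0.284 0.13  0.15 ]
 [0.275 0.118 0.15 ]] [[0.229 0.435 0.15 ]
 [0.313 0.122 0.15 ]]
0.2 [[0.247 0.197 0.2  ]
 [0.238 0.186 0.2  ]] [[0.245 0.376 0.2  ]
 [0.321 0.09  0.2  ]]
```

Run:
```python
from h import *
s=getcam("scene"); crop(s,"scene2.png",380,0,560,220,3.3)
s=getcam("side"); crop(s,"side2.png",60,100,260,420,2.4)
```

```text
(no output)
```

View pics/scene2.png

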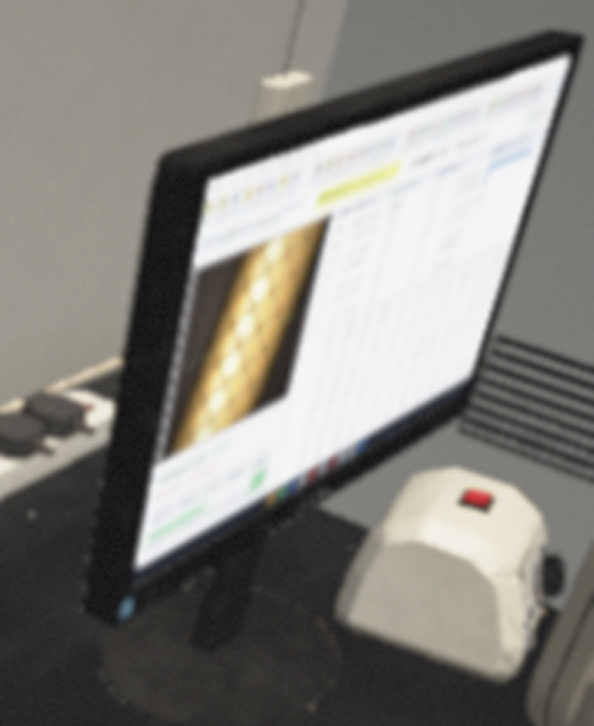

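View pics/side2.png

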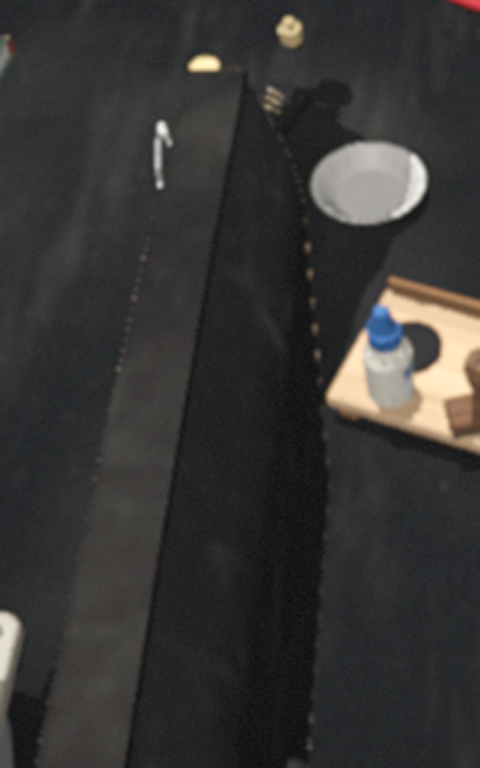

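play_rows(increments="-0.002 -0.03 -0.024 0.06; -0.002 -0.035 -0.028 0; -0.002 -0.035 -0.028 0; -0.002 -0.035 -0.028 0; -0.002 -0.035 -0.028 0; -0.002 -0.035 -0.028 0; 0 -0.035 -0.028 0; 0 0 0 0")

```text
clock: 1.45
position: [0.3552, 0.3162, 0.2509]
ee_rot: [-0.395, 0.586, 0.396, 0.586]
ft_force: [-0.9, -0.3, -0.2]
grip_width: 1.001
```

Run:
```python
from h import *
go([.36,.30,.24],68); print(np.round(get_obs()["joint_pos"],3),np.round(get_obs()["tau"],1))
for n in ("scene","side","wrist"): cv2.imwrite(f"pics/{n}3.png",camera(n)["img"])
```

```text
t 1.45 pos [0.3552 0.3162 0.2509] zhead 68.0 tilt 0.15 turn rad 0.000 F [-0.9 -0.3 -0.2] grip 1.001 j7 0.36
 shift in tool axes now [ 0.0108 -0.0105 -0.0133]  after turn [ 0.0108 -0.0106 -0.0133]
[-9.550e-01 -1.100e-02  1.320e-01  1.831e+00 -1.000e-03  1.320e+00
  3.650e-01] [  1.1 -38.4   0.9 -38.2   0.2   0.1   1.3]
```

View pics/scene3.png

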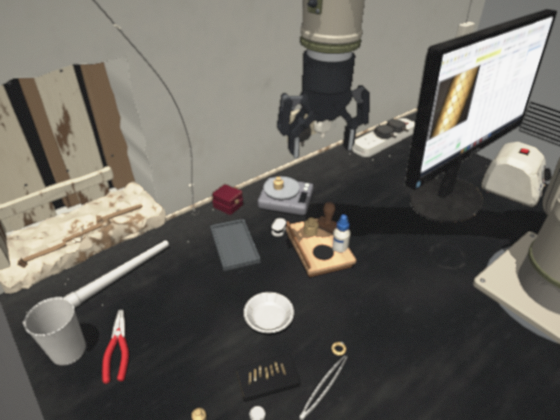

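View pics/side3.png

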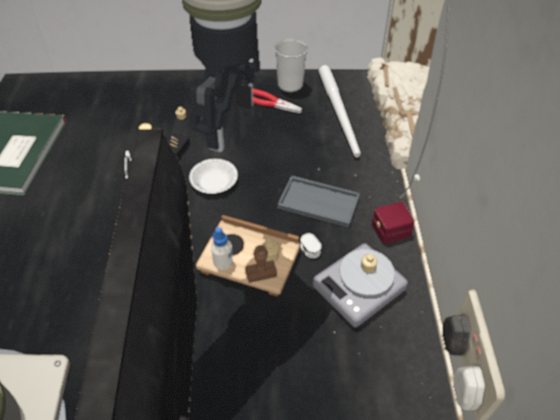

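View pics/wrist3.png

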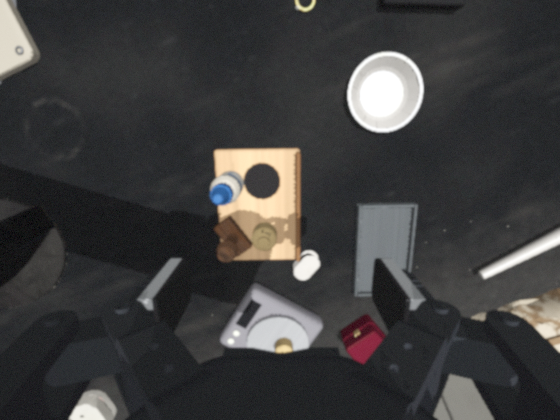

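Run:
```python
from h import *
c=getcam("wrist"); crop(c,"w4.png",195,135,335,275,5.5); crop(c,"w5.png",210,190,430,390,3.5)
import pickle; pickle.dump(c,open("w4.pkl","wb"))
hsv=cv2.cvtColor(c["img"],cv2.COLOR_BGR2HSV)
m=cv2.inRange(hsv,(100,120,60),(130,255,255)); n,l,st,ce=cv2.connectedComponentsWithStats(m)
print([(st[i],ce[i]) for i in range(1,n) if st[i][4]>40])
```

```text
[(array([208, 185,  23,  21, 352], dtype=int32), array([219.5       , 195.36079545]))]
```

View pics/w4.png

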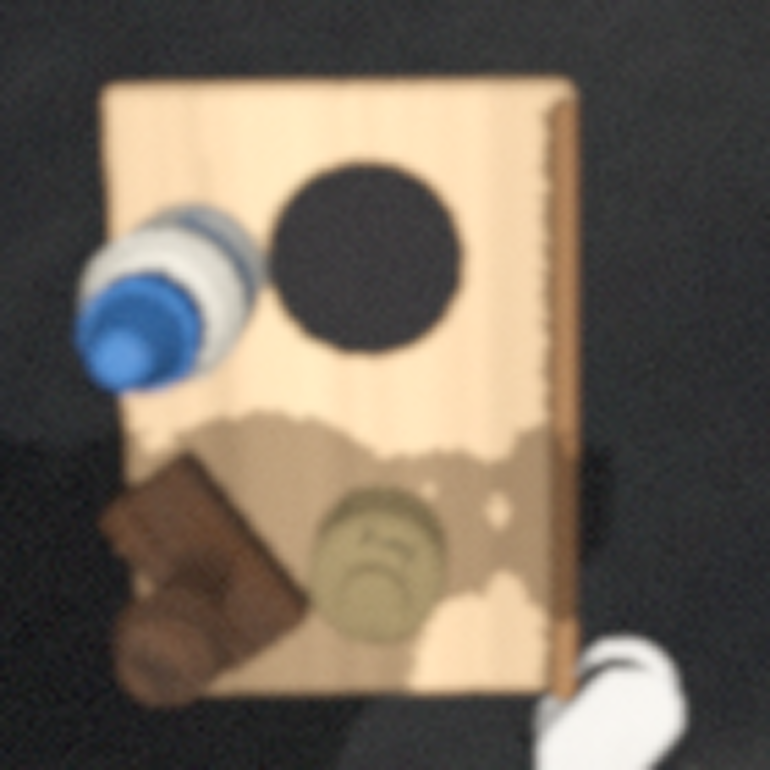

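View pics/w5.png

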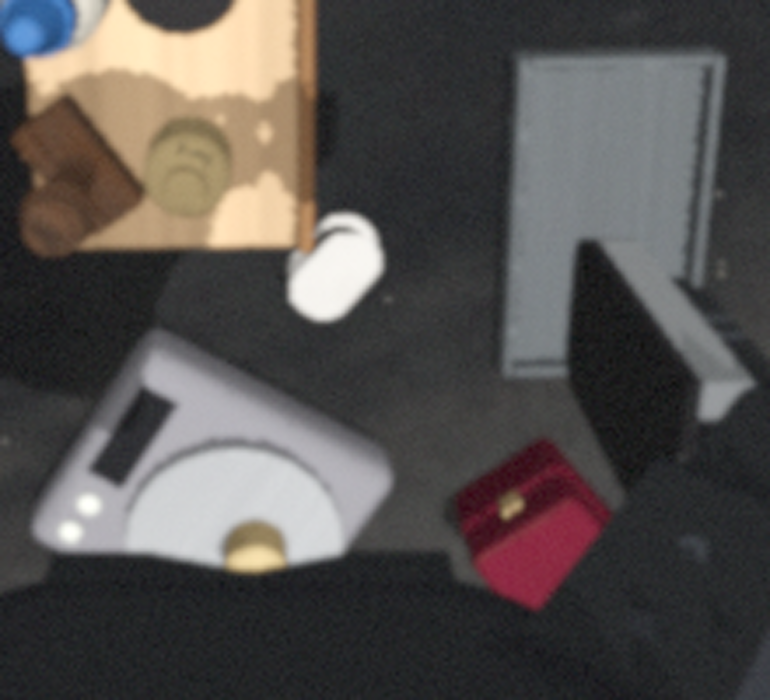

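Run:
```python
from h import *
import pickle
np.set_printoptions(precision=4,suppress=True)
c=pickle.load(open("w4.pkl","rb"))
S=lambda *p:[ (a/5.5+195-.4,b/5.5+135-.4) for a,b in p]
T=lambda *p:[ (a/3.5+210-.35,b/3.5+190-.35) for a,b in p]
pad=plane(c,S((368,257)),.029)[0]; print("pad",pad, plane(c,S((272,257),(464,257)),.029))
q=plane(c,S((102,85),(540,82)),.025);print("riser left edge",q)
print("front right/..",plane(c,S((540,695),(215,695)),.025)); print("rail top corners",plane(c,S((575,80),(578,690)),.038))
print("bottle tip",plane(c,S((122,362)),.108),"cap outline at .072",plane(c,S((138,330)),.085))
print("stamp top",plane(c,S((165,655)),.088))
print("stamp base corners",plane(c,S((187,455),(310,605),(100,522)),.041))
print("LW knob",plane(c,S((376,590)),.058),"body top",plane(c,S((375,570)),.047))
print("tray rim",plane(c,T((517,52),(725,55),(503,375)),.012))
print("loupe",plane(c,T((338,268)),.018))
print("pan", plane(c,T((124,530),(345,535),(235,443)),.040))
```

```text
pad [0.3399 0.3037 0.029 ] [[0.3323 0.2846 0.029 ]
 [0.3474 0.3228 0.029 ]]
riser left edge [[0.286  0.2651 0.025 ]
 [0.3193 0.351  0.025 ]]
front right/.. [[0.4502 0.301  0.025 ]
 [0.4225 0.2308 0.025 ]]
rail top corners [[0.3204 0.3577 0.038 ]
 [0.4464 0.311  0.038 ]]
bottle tip [[0.3297 0.2678 0.108 ]] cap outline at .072 [[0.3288 0.2665 0.085 ]]
stamp top [[0.3879 0.2457 0.088 ]]
stamp base corners [[0.3634 0.253  0.041 ]
 [0.4046 0.264  0.041 ]
 [0.3703 0.2294 0.041 ]]
LW knob [[0.4008 0.2821 0.058 ]] body top [[0.4002 0.2815 0.047 ]]
tray rim [[0.4138 0.4025 0.012 ]
 [0.4426 0.4725 0.012 ]
 [0.5371 0.3577 0.012 ]]
loupe [[0.4669 0.3138 0.018 ]]
pan [[0.5289 0.2024 0.04  ]
 [0.562  0.2798 0.04  ]
 [0.5088 0.2559 0.04  ]]
```

Run:
```python
from h import *
go([.329,.268,.14],68.5); go([.329,.268,.084],68.5)
```

```text
t 1.65 pos [0.351  0.3226 0.2504] zhead 68.6 tilt 0.22 turn rad 0.002 F [-1.4  0.5  0.1] grip 1.002 j7 0.36
 shift in tool axes now [ 0.1102  0.0002 -0.0591]  after turn [ 1.102e-01  1.000e-04 -5.910e-02]
t 1.65 pos [0.351  0.3226 0.2504] zhead 68.6 tilt 0.22 turn rad 0.002 F [-1.4  0.5  0.1] grip 1.002 j7 0.36
 shift in tool axes now [ 0.1662  0.     -0.0592]  after turn [ 1.662e-01 -1.000e-04 -5.920e-02]
```

Run:
```python
from h import *
import pickle
c=pickle.load(open("w4.pkl","rb")); print(c["o"]["position"],c["o"]["clock"],get_obs()["joint_velocities"])
```

```text
[0.35141862 0.32195909 0.25051872] 1.6 [-0.01242561  0.00769281 -0.00813441 -0.00287228  0.00161671  0.00154435
  0.00160629]
```

play_rows(increments="0.03 0 -0.02 0; 0.04 0 -0.02 0; 0.03 0 -0.015 0; 0 0 0 0; 0 0 0 0", hand=-0.2)

```text
clock: 2.15
position: [0.3271, 0.2776, 0.1483]
ee_rot: [-0.401, 0.581, 0.404, 0.582]
ft_force: [-0.5, 0.7, 0.8]
grip_width: 0.593
```

Run:
```python
from h import *
c=getcam("wrist"); crop(c,"w6.png",100,60,460,330,2.2)
go([.329,.268,.084],68.5,o=c["o"])
import pickle; pickle.dump(c,open("w6.pkl","wb"))
go([.329,.268,.084],68.5)
```

```text
t 2.15 pos [0.3271 0.2776 0.1483] zhead 69.3 tilt 0.29 turn rad 0.014 F [-0.5  0.7  0.8] grip 0.593 j7 0.40
 shift in tool axes now [ 0.0643 -0.0053 -0.0086]  after turn [ 0.0643 -0.0054 -0.0085]
t 2.20 pos [0.3272 0.2777 0.1484] zhead 69.3 tilt 0.29 turn rad 0.015 F [ 0.4 -0.2  0.4] grip 0.599 j7 0.40
 shift in tool axes now [ 0.0644 -0.0053 -0.0087]  after turn [ 0.0644 -0.0054 -0.0086]
```

View pics/w6.png

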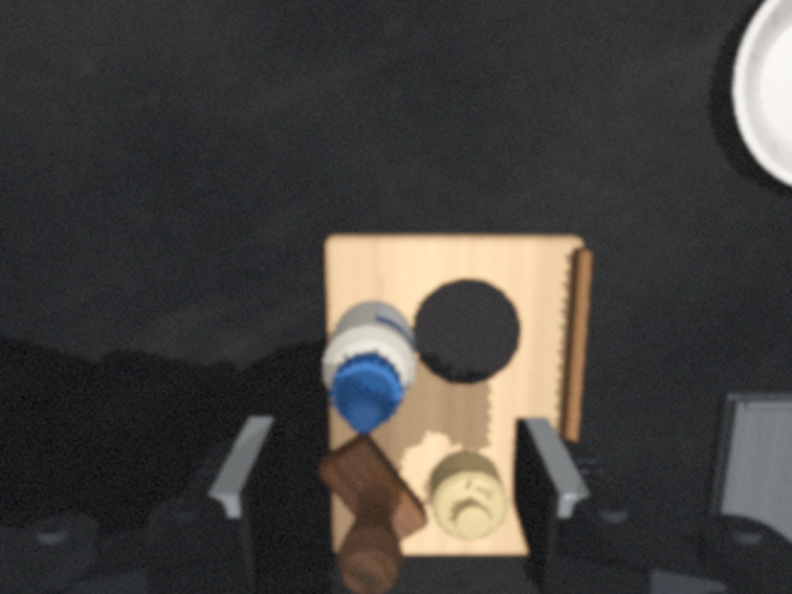

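Run:
```python
from h import *
import pickle
np.set_printoptions(precision=4,suppress=True)
c=pickle.load(open("w6.pkl","rb"))
S=lambda *p:[ (a/2.2+100-.3,b/2.2+60-.3) for a,b in p]
print("pad",plane(c,S((467,331),(415,331),(520,331)),.029))
print("tip",plane(c,S((362,430)),.109))
print("shoulder white circle",plane(c,S((322,365),(416,365)),.070))
print("cap sides",plane(c,S((331,392),(404,392)),.09))
print("riser",plane(c,S((325,237),(583,237),(333,553),(528,555)),.025))
print("LW knob",plane(c,S((471,516)),.058),"stamp top",plane(c,S((368,570)),.09),"base",plane(c,S((365,432),(318,468),(427,520)),.041))
```

```text
pad [[0.3396 0.303  0.029 ]
 [0.3324 0.284  0.029 ]
 [0.347  0.3224 0.029 ]]
tip [[0.3323 0.2659 0.109 ]]
shoulder white circle [[0.3213 0.254  0.07  ]
 [0.3324 0.2831 0.07  ]]
cap sides [[0.3248 0.2577 0.09  ]
 [0.3327 0.2785 0.09  ]]
riser [[0.2864 0.2645 0.025 ]
 [0.3212 0.3569 0.025 ]
 [0.4154 0.2152 0.025 ]
 [0.4469 0.2947 0.025 ]]
LW knob [[0.3996 0.2807 0.058 ]] stamp top [[0.3871 0.2454 0.09  ]] base [[0.3605 0.2526 0.041 ]
 [0.3682 0.2296 0.041 ]
 [0.4053 0.2619 0.041 ]]
```

play_rows(increments="0.01 -0.003 -0.005 0.014; 0.02 -0.003 -0.003 0; 0.02 0 0 0; 0.01 0 0 0; 0 0 0 0", squeeze=20)

```text
clock: 2.7
position: [0.3337, 0.2735, 0.0908]
ee_rot: [-0.396, 0.58, 0.401, 0.589]
ft_force: [-0.2, 0.4, 0.1]
grip_width: 0.598
```

Run:
```python
from h import *
go([.3295,.2683,.084],68.5)
```

```text
t 2.70 pos [0.3337 0.2735 0.0908] zhead 68.5 tilt 0.79 turn rad 0.001 F [-0.2  0.4  0.1] grip 0.598 j7 0.42
 shift in tool axes now [ 0.0067  0.002  -0.0064]  after turn [ 0.0067  0.002  -0.0064]
```

play_rows(increments="0.006 0.002 -0.007 0; 0.002 0 0 0; 0 0 0 0; 0 0 0 0")

```text
clock: 3.1
position: [0.33, 0.2685, 0.0843]
ee_rot: [-0.396, 0.579, 0.401, 0.59]
ft_force: [0.8, 0.2, -0.1]
grip_width: 0.599
```

Run:
```python
from h import *
go([.3295,.2683,.084],68.5)
print(get_obs()["joint_velocities"].round(4))
```

```text
t 3.10 pos [0.33   0.2685 0.0843] zhead 68.5 tilt 0.97 turn rad 0.001 F [ 0.8  0.2 -0.1] grip 0.599 j7 0.42
 shift in tool axes now [ 0.0003  0.0004 -0.0004]  after turn [ 0.0003  0.0004 -0.0004]
[-0.     -0.0042 -0.0012 -0.0053 -0.0026 -0.0027 -0.0009]
```

Close.

play_rows(increments="0 0 0 0; 0 0 0 0; 0 0 0 0; 0 0 0 0; 0 0 0 0; 0 0 0 0; 0 0 0 0", hand=1, squeeze=25)

```text
clock: 3.8
position: [0.33, 0.2677, 0.0848]
ee_rot: [-0.396, 0.579, 0.4, 0.589]
ft_force: [-1.2, -2.3, 1.7]
grip_width: 0.242
```

Run:
```python
from h import *
go([.492,.414,.15],68.5); print(manip.finger_overhang)
c=getcam("wrist"); crop(c,"w7.png",100,60,460,330,2.2)
```

```text
t 3.80 pos [0.33   0.2677 0.0848] zhead 68.5 tilt 0.89 turn rad 0.000 F [-1.2 -2.3  1.7] grip 0.242 j7 0.42
 shift in tool axes now [-0.062  -0.0973  0.1964]  after turn [-0.062  -0.0973  0.1964]
0.008
```

View pics/w7.png

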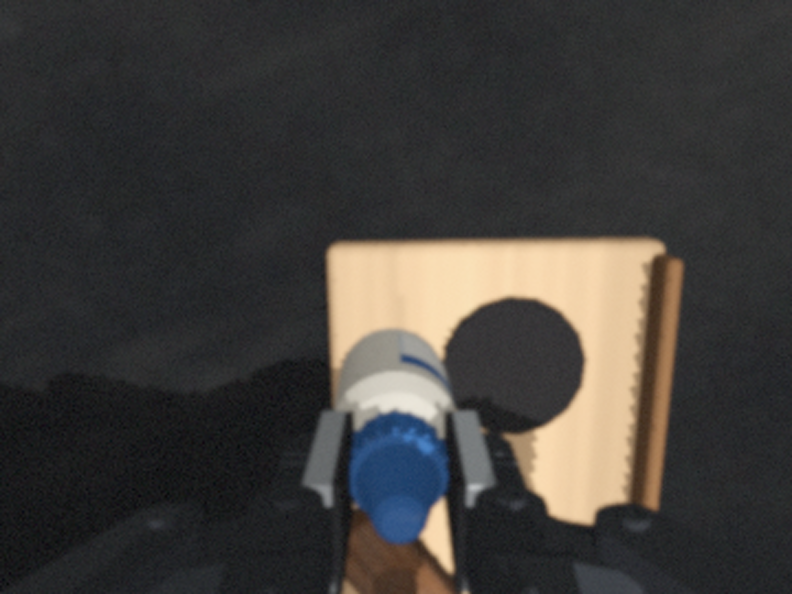

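play_rows(increments="-0.015 0 0 0; -0.025 0 0 0; -0.025 0 0 0; -0.005 -0.005 0.015 0; 0 -0.009 0.025 0; 0 -0.01 0.03 0; 0 -0.01 0.03 0; 0 -0.01 0.03 0; 0 -0.01 0.03 0; 0 -0.007 0.015 0; 0 -0.003 0.008 0; 0 0 0 0; 0 0 0 0")

```text
clock: 5.15
position: [0.4604, 0.4238, 0.1608]
ee_rot: [-0.395, 0.576, 0.403, 0.592]
ft_force: [-0.3, -0.6, -0.6]
grip_width: 0.237
```

Run:
```python
from h import *
go([.463,.4245,.065],68.5)
c=getcam("wrist"); cv2.imwrite("pics/w8.png",c["img"]);import pickle; pickle.dump(c,open("w8.pkl","wb"))
```

```text
t 5.15 pos [0.4604 0.4238 0.1608] zhead 68.7 tilt 1.43 turn rad 0.003 F [-0.3 -0.6 -0.6] grip 0.237 j7 0.43
 shift in tool axes now [ 0.0958 -0.0019 -0.0008]  after turn [ 0.0958 -0.0019 -0.0008]
```

View pics/w8.png

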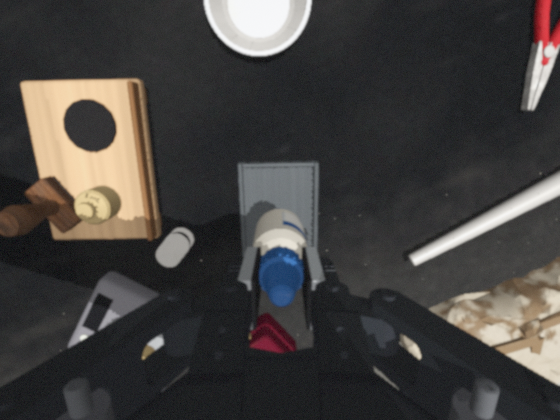

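Run:
```python
from h import *
import pickle
np.set_printoptions(precision=4,suppress=True)
c=pickle.load(open("w8.pkl","rb"))
q=plane(c,[(238,163.5),(320,162.5)],.012);print(q)
R=Rn.from_quat(c["o"]["ee_rot"]).as_matrix();print(R.round(4))
m=q.mean(0)[:2]; d=q[1]-q[0];d=d[:2]/np.linalg.norm(d[:2]); u=np.array([d[1],-d[0]])
print("center",m+.065*u,"bottle",m+.035*u,"stamp",m+.095*u, np.degrees(np.arctan2(d[1],d[0])))
```

```text
[[0.417  0.4035 0.012 ]
 [0.4438 0.474  0.012 ]]
[[ 0.0116 -0.9315  0.3635]
 [ 0.0221  0.3637  0.9312]
 [-0.9997 -0.0028  0.0248]]
center [0.4912 0.4157] bottle [0.4631 0.4263] stamp [0.5192 0.405 ] 69.18397063425725
```

play_rows(increments="0.025 -0.001 0 0; 0.03 0 0 0; 0.025 0 0 0; 0.008 0 0 0; 0.003 0 0 0; 0 0 0 0; 0 0 0 0")

```text
clock: 5.9
position: [0.4618, 0.4243, 0.0726]
ee_rot: [-0.393, 0.574, 0.403, 0.594]
ft_force: [-0.5, 0.2, 0.2]
grip_width: 0.239
```

Run:
```python
from h import *
go([.463,.426,.065],68.5)
```

```text
t 5.90 pos [0.4618 0.4243 0.0726] zhead 68.6 tilt 1.81 turn rad 0.002 F [-0.5  0.2  0.2] grip 0.239 j7 0.45
 shift in tool axes now [ 0.0077 -0.0005  0.0018]  after turn [ 0.0077 -0.0005  0.0018]
```

play_rows(increments="0.004 0 0.001 0; 0.003 0 0 0; 0.001 0 0 0; 0 0 0 0; 0 0 0 0")

```text
clock: 6.4
position: [0.4634, 0.4267, 0.0669]
ee_rot: [-0.393, 0.573, 0.404, 0.595]
ft_force: [0.1, 0.2, 0.3]
grip_width: 0.239
```

Run:
```python
from h import *
go([.463,.426,.065],68.5); R=Rn.from_quat(get_obs()["ee_rot"]).as_matrix();print(R.round(4))
```

```text
t 6.40 pos [0.4634 0.4267 0.0669] zhead 68.6 tilt 2.05 turn rad 0.002 F [0.1 0.2 0.3] grip 0.239 j7 0.45
 shift in tool axes now [ 0.0018  0.0001 -0.0009]  after turn [ 0.0018  0.0001 -0.0009]
[[ 0.0183 -0.9311  0.3644]
 [ 0.0308  0.3648  0.9306]
 [-0.9994 -0.0057  0.0354]]
```

play_rows(increments="0.003 0 0 0; 0 0 0 0; 0 0 0 0")

```text
clock: 6.7
position: [0.4638, 0.4269, 0.0642]
ee_rot: [-0.393, 0.572, 0.404, 0.596]
ft_force: [0.0, -0.0, 0.5]
grip_width: 0.236
```

Run:
```python
from h import *
go([.463,.426,.065],68.5)
```

```text
t 6.70 pos [0.4638 0.4269 0.0642] zhead 68.6 tilt 2.10 turn rad 0.002 F [ 0.  -0.   0.5] grip 0.236 j7 0.45
 shift in tool axes now [-0.0009  0.0004 -0.0011]  after turn [-0.0009  0.0004 -0.0012]
```

play_rows(increments="0.0015 0 0 0; 0 0 0 0; 0 0 0 0")

```text
clock: 7.0
position: [0.4646, 0.4275, 0.0643]
ee_rot: [-0.393, 0.572, 0.404, 0.597]
ft_force: [0.0, 0.7, 0.1]
grip_width: 0.239
```

play_rows(increments="0 0 0 0; 0 0 0 0; 0 0 0 0; 0 0 0 0", hand=-0.2)

```text
clock: 7.4
position: [0.4644, 0.4274, 0.0636]
ee_rot: [-0.393, 0.572, 0.404, 0.596]
ft_force: [-0.5, 0.0, -0.2]
grip_width: 0.599
```

play_rows(increments="-0.02 0 0 0; -0.03 0 0 0; -0.03 0 0 0; -0.01 0 0 0; 0 0 0 0")

```text
clock: 7.9
position: [0.4617, 0.4238, 0.1548]
ee_rot: [-0.393, 0.573, 0.404, 0.595]
ft_force: [-0.2, 0.6, -0.5]
grip_width: 0.599
```

Run:
```python
from h import *
go([.387,.246,.15],68.5)
c=getcam("wrist"); cv2.imwrite("pics/w9.png",c["img"]);import pickle; pickle.dump(c,open("w9.pkl","wb"))
```

```text
t 7.90 pos [0.4617 0.4238 0.1548] zhead 68.6 tilt 1.99 turn rad 0.002 F [-0.2  0.6 -0.5] grip 0.599 j7 0.43
 shift in tool axes now [-0.0019  0.0047 -0.1928]  after turn [-0.0019  0.0043 -0.1928]
```

View pics/w9.png

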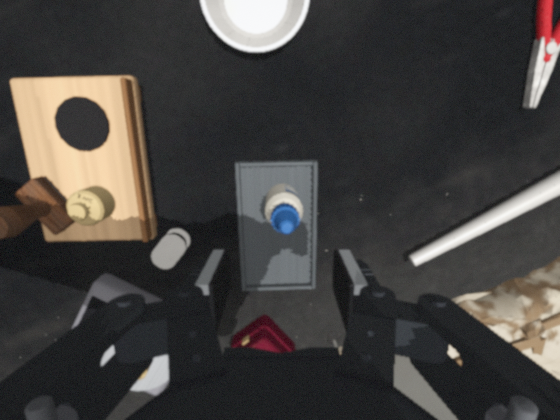

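play_rows(increments="0 0 -0.02 0; 0 0 -0.035 0; 0 0 -0.04 0; 0 0.002 -0.035 0; 0 0.002 -0.03 0; 0 0 -0.02 0; 0 0 -0.008 0; 0 0 0 0; 0 0 0 0")

```text
clock: 8.85
position: [0.3818, 0.242, 0.1351]
ee_rot: [-0.395, 0.578, 0.404, 0.589]
ft_force: [0.3, -0.1, -0.1]
grip_width: 0.598
```

Run:
```python
from h import *
go([.387,.246,.070],68.5)
c=getcam("wrist"); crop(c,"w10.png",160,100,440,310,2.8);import pickle; pickle.dump(c,open("w10.pkl","wb"))
```

```text
t 8.85 pos [0.3818 0.242  0.1351] zhead 68.7 tilt 1.14 turn rad 0.004 F [ 0.3 -0.1 -0.1] grip 0.598 j7 0.56
 shift in tool axes now [ 0.0652 -0.0036  0.0043]  after turn [ 0.0652 -0.0035  0.0043]
```

View pics/w10.png

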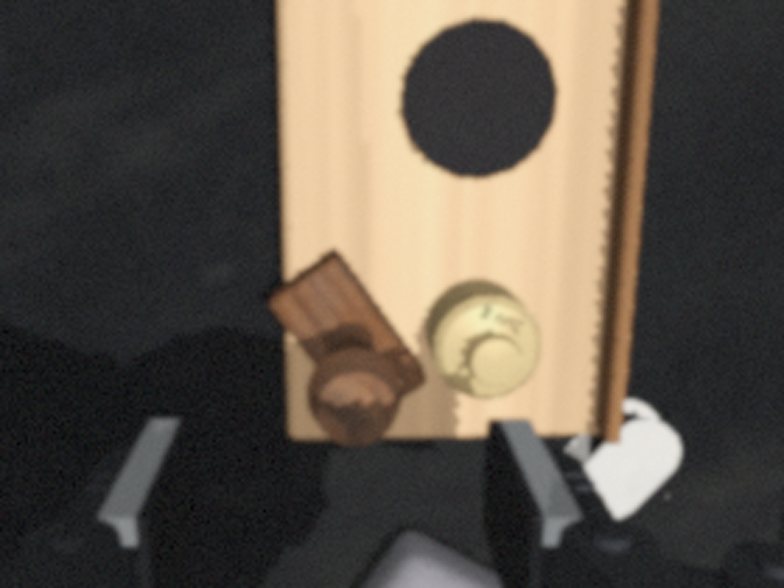

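Run:
```python
from h import *
import pickle
np.set_printoptions(precision=4,suppress=True)
c=pickle.load(open("w10.pkl","rb"))
S=lambda *p:[ (a/2.8+160-.3,b/2.8+100-.3) for a,b in p]
print("pad",plane(c,S((479,97),(402,97),(556,97)),.029))
t=plane(c,S((356,396),(308,396),(402,396)),.082);print("stamp top",t)
b=plane(c,S((333,252),(268,295),(425,378)),.041);print("base",b, "centre",(b[1]+b[2])/2)
print("LW knob",plane(c,S((493,362)),.058),"body",plane(c,S((427,340),(541,340)),.045))
```

```text
pad [[0.3398 0.3026 0.029 ]
 [0.3322 0.2829 0.029 ]
 [0.3475 0.3224 0.029 ]]
stamp top [[0.3888 0.2455 0.082 ]
 [0.3846 0.2351 0.082 ]
 [0.3928 0.2555 0.082 ]]
base [[0.3631 0.2504 0.041 ]
 [0.3678 0.2294 0.041 ]
 [0.4065 0.2614 0.041 ]] centre [0.3871 0.2454 0.041 ]
LW knob [[0.4023 0.2797 0.058 ]] body [[0.3947 0.2657 0.045 ]
 [0.4064 0.295  0.045 ]]
```

play_rows(increments="0.02 -0.002 0.002 0; 0.02 -0.001 0.001 0; 0.015 0 0 0; 0.008 0 0 0; 0 0 0 0; 0 0 0 0")

```text
clock: 9.5
position: [0.3883, 0.2509, 0.0703]
ee_rot: [-0.396, 0.576, 0.405, 0.589]
ft_force: [-0.1, -0.2, 0.4]
grip_width: 0.597
```

Run:
```python
from h import *
go([.3875,.2455,.070],68.5)
```

```text
t 9.50 pos [0.3883 0.2509 0.0703] zhead 69.1 tilt 1.23 turn rad 0.010 F [-0.1 -0.2  0.4] grip 0.597 j7 0.58
 shift in tool axes now [ 0.0001 -0.0012 -0.0054]  after turn [ 0.0001 -0.0013 -0.0053]
```

play_rows(increments="0 -0.001 -0.005 0.01; 0 0 0 0; 0 0 0 0")

```text
clock: 9.8
position: [0.3882, 0.2464, 0.0718]
ee_rot: [-0.393, 0.578, 0.402, 0.592]
ft_force: [0.3, -0.6, -0.2]
grip_width: 0.602
```

Run:
```python
from h import *
go([.3875,.2455,.070],68.5)
```

```text
t 9.80 pos [0.3882 0.2464 0.0718] zhead 68.4 tilt 1.37 turn rad -0.001 F [ 0.3 -0.6 -0.2] grip 0.602 j7 0.58
 shift in tool axes now [ 0.0018  0.0004 -0.0011]  after turn [ 0.0018  0.0004 -0.0011]
```

Good; close on the stamp.

play_rows(increments="0.001 0 -0.001 0; 0 0 0 0; 0 0 0 0; 0 0 0 0; 0 0 0 0; 0 0 0 0; 0 0 0 0", hand=1)

```text
clock: 10.5
position: [0.3881, 0.2455, 0.0715]
ee_rot: [-0.393, 0.577, 0.402, 0.592]
ft_force: [0.4, 0.3, 0.8]
grip_width: 0.24
```

Run:
```python
from h import *
go([.5192,.4055,.13],68.5)
c=getcam("wrist"); crop(c,"w11.png",160,100,440,310,2.8);import pickle; pickle.dump(c,open("w11.pkl","wb"))
```

```text
t 10.50 pos [0.3881 0.2455 0.0715] zhead 68.4 tilt 1.44 turn rad -0.001 F [0.4 0.3 0.8] grip 0.240 j7 0.58
 shift in tool axes now [-0.0535 -0.0631  0.1984]  after turn [-0.0535 -0.0634  0.1983]
```

View pics/w11.png

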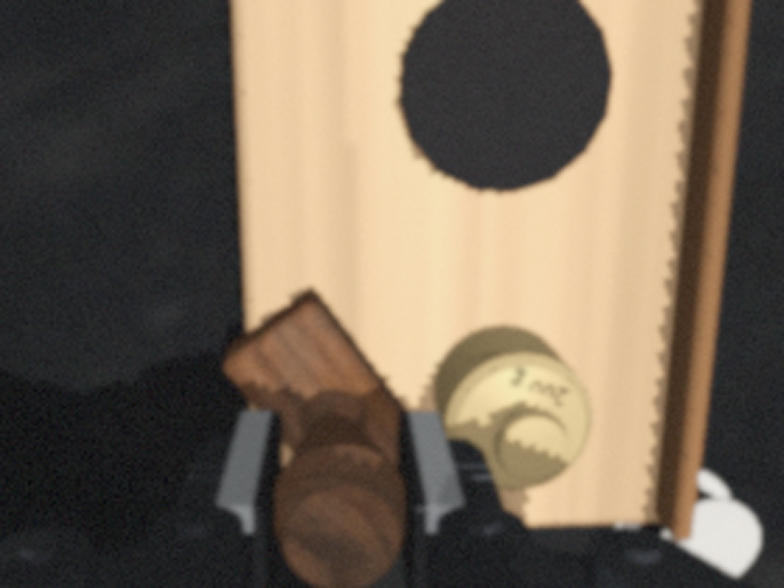

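play_rows(increments="0 0 0 0; 0 0 0 0; -0.01 0 0 0; -0.015 0 0 0; 0 0 0 0")

```text
clock: 11.05
position: [0.3878, 0.2448, 0.098]
ee_rot: [-0.393, 0.577, 0.402, 0.592]
ft_force: [-0.4, 0.2, -1.0]
grip_width: 0.244
```

Run:
```python
from h import *
go([.5192,.4055,.13],68.5)
c=getcam("wrist"); crop(c,"w12.png",160,100,440,310,2.8);import pickle; pickle.dump(c,open("w11.pkl","wb"))
```

```text
t 11.05 pos [0.3878 0.2448 0.098 ] zhead 68.4 tilt 1.40 turn rad -0.001 F [-0.4  0.2 -1. ] grip 0.244 j7 0.57
 shift in tool axes now [-0.0271 -0.0631  0.1985]  after turn [-0.0271 -0.0634  0.1984]
```

View pics/w12.png

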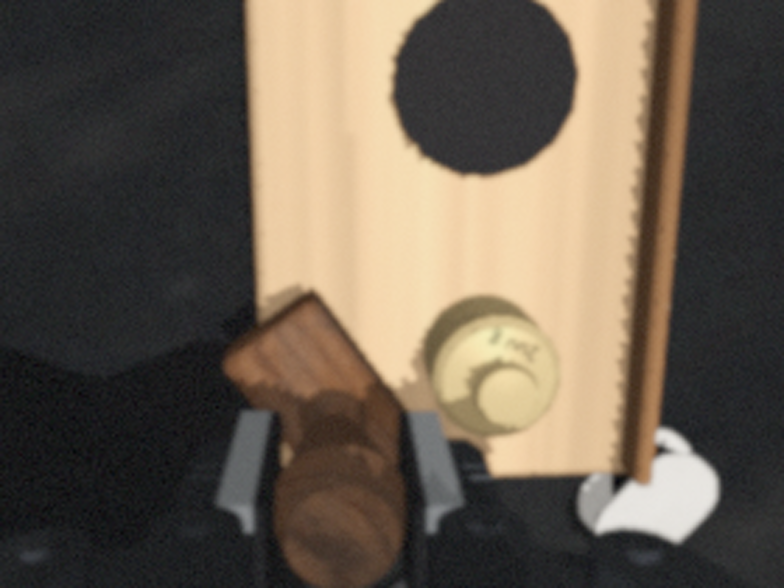

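play_rows(increments="-0.025 0 0 0; -0.025 0 0 0; -0.005 -0.01 0.01 0; 0 -0.015 0.025 0; 0 -0.015 0.03 0; 0 -0.012 0.03 0; 0 -0.008 0.03 0; 0 0 0.03 0; 0 0 0.025 0; 0 0 0.012 0; 0 0 0 0; 0 0 0 0")

```text
clock: 12.3
position: [0.5156, 0.4037, 0.1503]
ee_rot: [-0.393, 0.58, 0.402, 0.589]
ft_force: [-0.3, 0.7, -0.4]
grip_width: 0.247
```

Run:
```python
from h import *
go([.5192,.4055,.051],68.5)
c=getcam("wrist"); cv2.imwrite("pics/w13.png",c["img"])
print(Rn.from_quat(c["o"]["ee_rot"]).as_matrix()[:,0])
```

```text
t 12.30 pos [0.5156 0.4037 0.1503] zhead 68.4 tilt 0.99 turn rad -0.001 F [-0.3  0.7 -0.4] grip 0.247 j7 0.53
 shift in tool axes now [ 0.0993 -0.003   0.0013]  after turn [ 0.0993 -0.003   0.0013]
[ 0.00300989  0.01710207 -0.99984922]
```

View pics/w13.png

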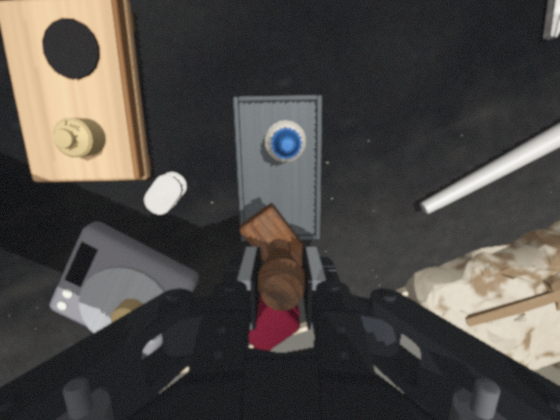

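Run:
```python
from h import *
s=getcam("side")
print(plane(s,[(374,220),(386,242),(413,233)],0.0)); print(plane(s,[(374,212),(386,224),(403,202),(413,217)],0.04))
```

```text
[[0.58633687 0.37235585 0.        ]
 [0.60024882 0.32342094 0.        ]
 [0.65024505 0.34211642 0.        ]]
[[0.57853549 0.35611942 0.04      ]
 [0.59489189 0.32975813 0.04      ]
 [0.6316738  0.37807642 0.04      ]
 [0.64278182 0.34421578 0.04      ]]
```

play_rows(increments="0.025 0 0 0; 0.03 0 0 0; 0.025 0 0 0; 0.01 0 0 0; 0 0 0 0; 0 0 0 0")

```text
clock: 13.0
position: [0.5174, 0.4013, 0.0619]
ee_rot: [-0.392, 0.58, 0.401, 0.592]
ft_force: [0.5, -0.3, -0.0]
grip_width: 0.24
```

Run:
```python
from h import *
go([.517,.4055,.051],68.5)
```

```text
t 13.00 pos [0.5174 0.4013 0.0619] zhead 68.1 tilt 1.22 turn rad -0.006 F [ 0.5 -0.3 -0. ] grip 0.240 j7 0.55
 shift in tool axes now [0.011  0.0019 0.0035]  after turn [0.011  0.0019 0.0035]
```

play_rows(increments="0.006 0.001 0.003 0; 0.004 0 0 0; 0.002 0 0 0; 0 0 0 0; 0 0 0 0")

```text
clock: 13.5
position: [0.5193, 0.4063, 0.053]
ee_rot: [-0.391, 0.578, 0.401, 0.594]
ft_force: [0.1, -0.6, -0.3]
grip_width: 0.241
```

Run:
```python
from h import *
go([.517,.4055,.051],68.5)
```

```text
t 13.50 pos [0.5193 0.4063 0.053 ] zhead 68.1 tilt 1.52 turn rad -0.006 F [ 0.1 -0.6 -0.3] grip 0.241 j7 0.55
 shift in tool axes now [ 0.0019  0.0019 -0.0017]  after turn [ 0.0019  0.0019 -0.0017]
```

play_rows(increments="0.003 0 -0.001 0; 0.0015 0 0 0; 0 0 0 0; 0 0 0 0")

```text
clock: 13.9
position: [0.52, 0.4059, 0.051]
ee_rot: [-0.391, 0.577, 0.401, 0.595]
ft_force: [0.1, -0.4, -1.4]
grip_width: 0.243
```

Run:
```python
from h import *
go([.517,.4055,.051],68.5)
```

```text
t 13.90 pos [0.52   0.4059 0.051 ] zhead 68.1 tilt 1.68 turn rad -0.006 F [ 0.1 -0.4 -1.4] grip 0.243 j7 0.55
 shift in tool axes now [-0.      0.0027 -0.0015]  after turn [-0.      0.0027 -0.0015]
```

play_rows(increments="0.001 0 0 0; 0 0 0 0; 0 0 0 0")

```text
clock: 14.2
position: [0.5203, 0.4058, 0.0505]
ee_rot: [-0.391, 0.577, 0.401, 0.595]
ft_force: [-2.0, -0.1, 2.4]
grip_width: 0.239
```

play_rows(increments="0 0 0 0; 0 0 0 0; 0 0 0 0; 0 0 0 0", hand=-0.2)

```text
clock: 14.6
position: [0.5201, 0.4057, 0.0496]
ee_rot: [-0.391, 0.577, 0.401, 0.595]
ft_force: [-0.0, -0.1, -0.0]
grip_width: 0.594
```

play_rows(increments="-0.02 0 0 0; -0.03 0 0 0; -0.03 0 0 0; -0.02 0 0 0; 0 0 0 0")

```text
clock: 15.1
position: [0.5179, 0.4024, 0.1513]
ee_rot: [-0.391, 0.578, 0.401, 0.594]
ft_force: [-0.1, 0.4, -0.1]
grip_width: 0.598
```

Run:
```python
from h import *
go([.552,.242,.16],90)
c=getcam("wrist"); cv2.imwrite("pics/w14.png",c["img"])
c=getcam("side"); crop(c,"s14.png",190,150,420,330,3.4)
```

```text
t 15.10 pos [0.5179 0.4024 0.1513] zhead 68.1 tilt 1.47 turn rad -0.382 F [-0.1  0.4 -0.1] grip 0.598 j7 0.53
 shift in tool axes now [-0.0121 -0.0914 -0.1359]  after turn [-0.0121 -0.0342 -0.1602]
```

View pics/w14.png

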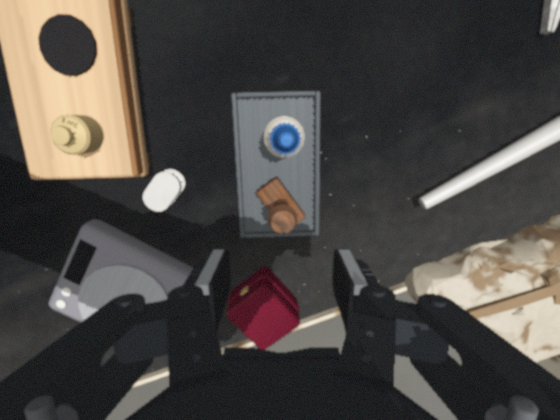

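View pics/s14.png

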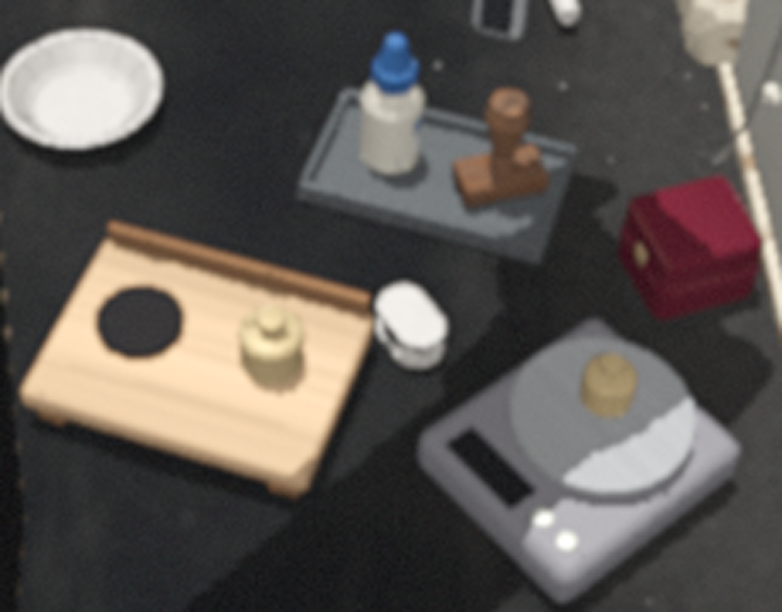

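play_rows(increments="0 0 0 -0.13; 0 0 0 -0.13; 0 -0.004 -0.02 -0.12; 0 -0.01 -0.03 0; 0 -0.01 -0.035 0; 0 -0.01 -0.035 0; 0 0 -0.03 0; 0 0 -0.012 0; 0 0 0 0; 0 0 0 0")

```text
clock: 16.2
position: [0.544, 0.2341, 0.1292]
ee_rot: [-0.5, 0.495, 0.51, 0.495]
ft_force: [0.1, 0.1, 0.1]
grip_width: 0.598
```

Run:
```python
from h import *
go([.552,.242,.16],90)
c=getcam("wrist"); cv2.imwrite("pics/w15.png",c["img"]);import pickle; pickle.dump(c,open("w15.pkl","wb"))
```

```text
t 16.20 pos [0.544  0.2341 0.1292] zhead 91.1 tilt 0.84 turn rad 0.019 F [0.1 0.1 0.1] grip 0.598 j7 1.18
 shift in tool axes now [-0.0308 -0.0078  0.0081]  after turn [-0.0308 -0.0077  0.0082]
```

View pics/w15.png

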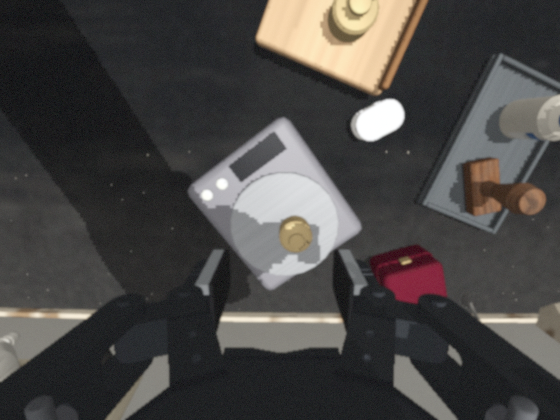

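Run:
```python
from h import *
import pickle
np.set_printoptions(precision=4,suppress=True)
c=pickle.load(open("w15.pkl","rb")); crop(c,"w16.png",180,110,380,300,4)
img=c["img"]
hsv=cv2.cvtColor(img,cv2.COLOR_BGR2HSV)
m=cv2.inRange(hsv,(10,60,60),(35,255,255)); m[:, :260]=0; m[:200]=0; m[265:]=0;m[:,330:]=0
print(cv2.boundingRect(m))
```

```text
(280, 217, 32, 35)
```

View pics/w16.png

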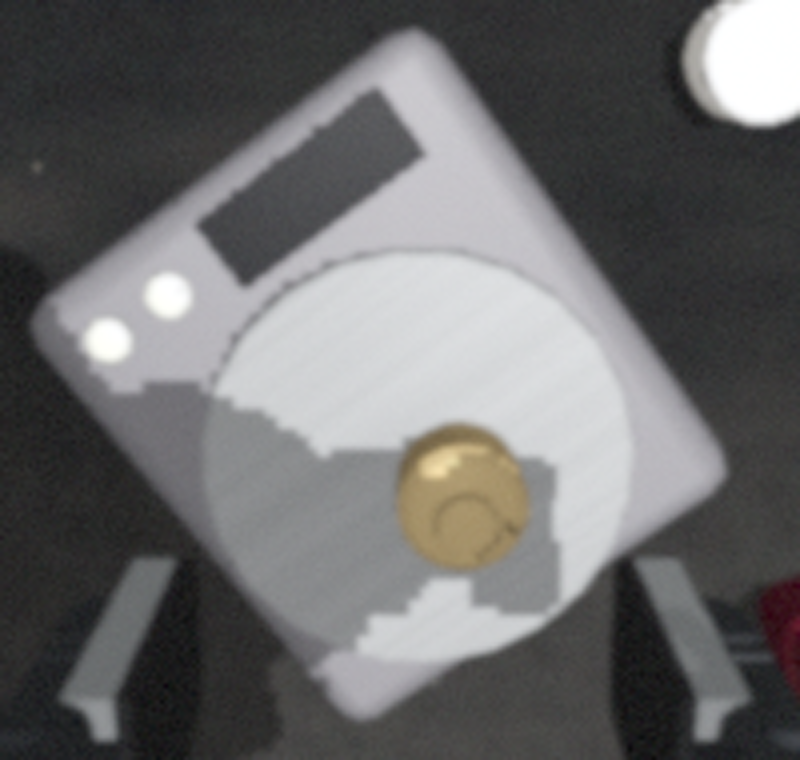

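Run:
```python
from h import *
import pickle
np.set_printoptions(precision=4,suppress=True)
c=pickle.load(open("w15.pkl","rb"))
S=lambda *p:[ (a/4+180-.4,b/4+110-.4) for a,b in p]
P=plane(c,S((203,460),(632,460),(418,250),(418,662)),.040);print("pan",P,(P[0]+P[1])/2,(P[2]+P[3])/2)
print("knob",plane(c,S((468,525)),.066),"body",plane(c,S((400,500),(528,500)),.055))
print("LW..",)
```

```text
pan [[0.55   0.1973 0.04  ]
 [0.5487 0.2796 0.04  ]
 [0.509  0.2376 0.04  ]
 [0.592  0.2394 0.04  ]] [0.5494 0.2385 0.04  ] [0.5505 0.2385 0.04  ]
knob [[0.5526 0.2466 0.066 ]] body [[0.5522 0.235  0.055 ]
 [0.5518 0.2581 0.055 ]]
LW..
```

play_rows(increments="0.01 -0.004 0.006 0.019; 0.02 -0.004 0.006 0; 0.02 0 0 0; 0.015 0 0 0; 0 0 0 0; 0 0 0 0", hand=0.06)

```text
clock: 16.85
position: [0.5506, 0.2588, 0.0594]
ee_rot: [-0.496, 0.498, 0.507, 0.499]
ft_force: [0.3, -0.6, 0.3]
grip_width: 0.475
```

Run:
```python
from h import *
go([.5525,.2466,.051],90)
c=getcam("wrist"); crop(c,"w17.png",180,110,380,300,4);import pickle; pickle.dump(c,open("w17.pkl","wb"))
print(Rn.from_quat(c["o"]["ee_rot"]).as_matrix()[:,0])
```

```text
t 16.85 pos [0.5506 0.2588 0.0594] zhead 90.4 tilt 0.90 turn rad 0.007 F [ 0.3 -0.6  0.3] grip 0.475 j7 1.15
 shift in tool axes now [ 0.0083 -0.0019 -0.0123]  after turn [ 0.0083 -0.002  -0.0123]
[-0.00993078  0.01223566 -0.99987583]
```

View pics/w17.png

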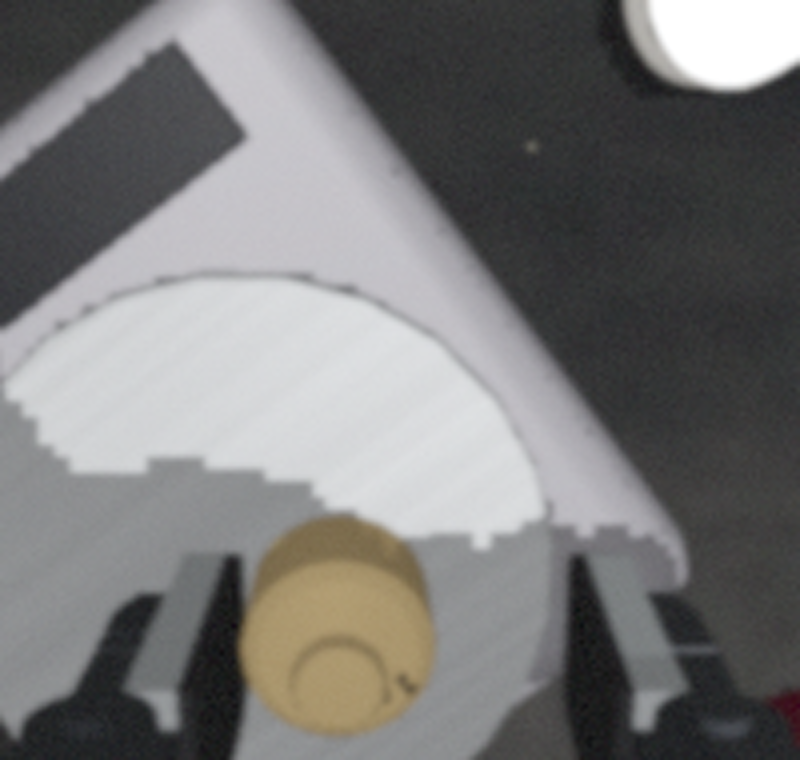

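play_rows(increments="0 -0.001 -0.006 0; 0 -0.001 -0.005 0; 0 0 0 0; 0 0 0 0")

```text
clock: 17.3
position: [0.5528, 0.2488, 0.0597]
ee_rot: [-0.496, 0.497, 0.508, 0.499]
ft_force: [-0.2, 0.3, -0.0]
grip_width: 0.468
```

Run:
```python
from h import *
np.set_printoptions(precision=4,suppress=True)
c=getcam("wrist"); go([.5525,.2466,.051],90,o=c["o"])
crop(c,"w18.png",180,110,380,300,4);import pickle; pickle.dump(c,open("w17.pkl","wb"))
```

```text
t 17.30 pos [0.5528 0.2488 0.0597] zhead 90.5 tilt 0.96 turn rad 0.009 F [-0.2  0.3 -0. ] grip 0.468 j7 1.17
 shift in tool axes now [ 0.0087  0.0002 -0.0023]  after turn [ 0.0087  0.0002 -0.0024]
```

View pics/w18.png

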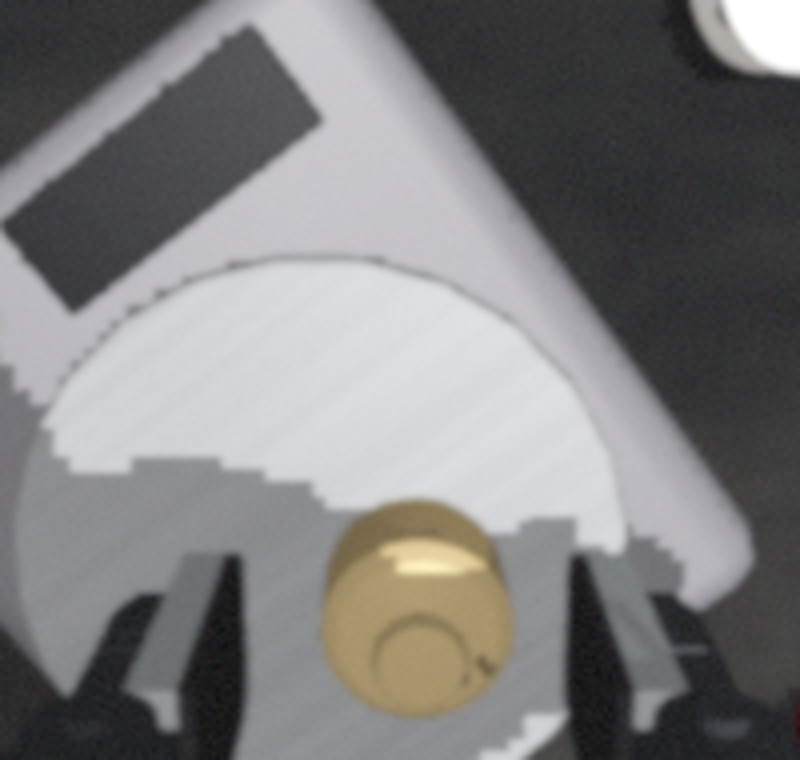

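Run:
```python
from h import *
import pickle
np.set_printoptions(precision=4,suppress=True)
c=pickle.load(open("w17.pkl","rb"))
S=lambda *p:[ (a/4+180-.4,b/4+110-.4) for a,b in p]
print("knob",plane(c,S((420,660)),.066),"body",plane(c,S((322,610),(514,610)),.056))
print(proj(c,[[.5528,.2488,.0517],[.5525,.2466,.066]]))
go([.5525,.248,.051],90)
```

```text
knob [[0.5516 0.2513 0.066 ]] body [[0.55   0.2395 0.056 ]
 [0.5499 0.2631 0.056 ]]
[[278.9659 263.6552]
 [274.4836 276.3822]]
t 17.35 pos [0.5528 0.2487 0.0597] zhead 90.5 tilt 0.95 turn rad 0.009 F [0.1 0.2 0.2] grip 0.471 j7 1.17
 shift in tool axes now [ 0.0087  0.0003 -0.0008]  after turn [ 0.0087  0.0002 -0.0009]
```

play_rows(increments="0.003 0.001 0.001 0; 0.003 0 0.001 0; 0.002 0 0 0; 0 0 0 0; 0 0 0 0")

```text
clock: 17.85
position: [0.5515, 0.2514, 0.0512]
ee_rot: [-0.496, 0.496, 0.508, 0.499]
ft_force: [0.8, 0.1, -0.2]
grip_width: 0.469
```

Run:
```python
from h import *
go([.5515,.2513,.051],90)
```

```text
t 17.85 pos [0.5515 0.2514 0.0512] zhead 90.5 tilt 0.97 turn rad 0.009 F [ 0.8  0.1 -0.2] grip 0.469 j7 1.17
 shift in tool axes now [ 0.0002  0.     -0.0001]  after turn [ 0.0002  0.     -0.0001]
```

play_rows(increments="0 0 0 0; 0 0 0 0; 0 0 0 0; 0 0 0 0; 0 0 0 0; 0 0 0 0", hand=1, squeeze=40)

```text
clock: 18.45
position: [0.5516, 0.2515, 0.0514]
ee_rot: [-0.496, 0.496, 0.508, 0.499]
ft_force: [-0.4, 0.2, -0.6]
grip_width: 0.257
```

play_rows(increments="0 0 0 0; -0.01 0 0 0; -0.01 0 0 0; 0 0 0 0")

```text
clock: 18.85
position: [0.5518, 0.251, 0.073]
ee_rot: [-0.496, 0.497, 0.508, 0.499]
ft_force: [0.0, 0.1, -0.6]
grip_width: 0.254
```

Run:
```python
from h import *
c=getcam("wrist"); go([.340,.303,.12],-21.5,o=c["o"])
crop(c,"w19.png",180,110,380,300,4);import pickle; pickle.dump(c,open("w17.pkl","wb"))
```

```text
t 18.85 pos [0.5518 0.251  0.073 ] zhead 90.5 tilt 0.96 turn rad -1.187 F [ 0.   0.1 -0.6] grip 0.254 j7 1.16
 shift in tool axes now [-0.0443  0.2117  0.0545]  after turn [-0.0443  0.0288  0.2167]
```

View pics/w19.png

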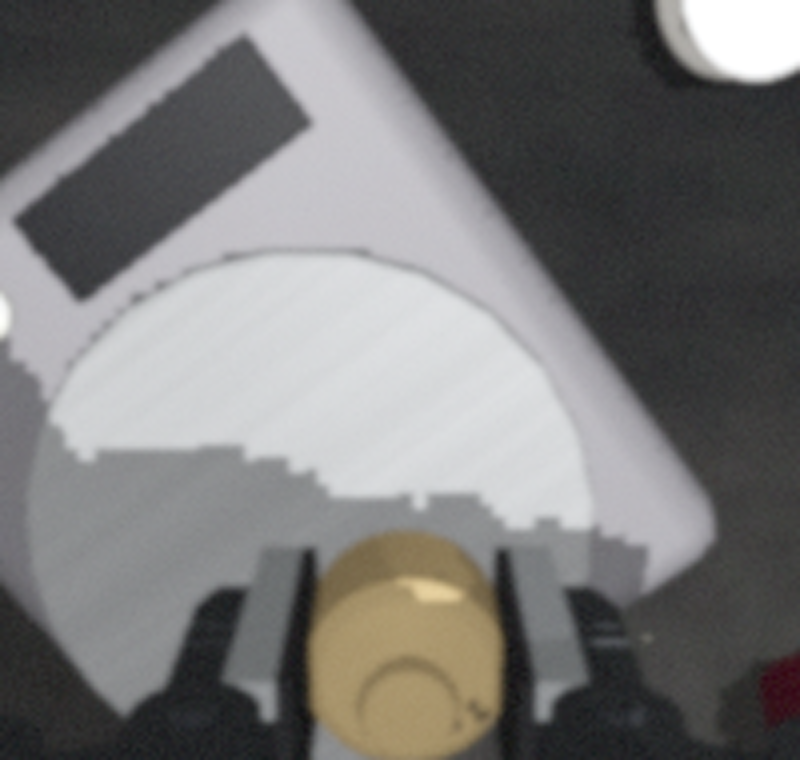

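play_rows(increments="-0.02 0 0 0; -0.025 0 0 0; -0.005 0 0 0.13; 0 0.01 0 0.13; 0 0.02 0 0.12; 0 0.03 -0.005 0; 0 0.03 -0.005 0; 0 0.03 -0.005 0; 0 0.03 -0.005 0; 0 0.03 -0.005 0; 0 0.02 0 0; 0 0 0 0; 0 0 0 0")

```text
clock: 20.2
position: [0.3483, 0.2975, 0.1263]
ee_rot: [-0.389, 0.587, 0.4, 0.587]
ft_force: [0.5, 0.6, -0.5]
grip_width: 0.256
```

Run:
```python
from h import *
c=getcam("wrist"); go([.340,.303,.12],68.5,o=c["o"])
cv2.imwrite("pics/w20.png",c["img"])
```

```text
t 20.20 pos [0.3483 0.2975 0.1263] zhead 67.8 tilt 0.92 turn rad -0.013 F [ 0.5  0.6 -0.5] grip 0.256 j7 0.41
 shift in tool axes now [0.0064 0.0096 0.0019]  after turn [0.0064 0.0096 0.002 ]
```

View pics/w20.png

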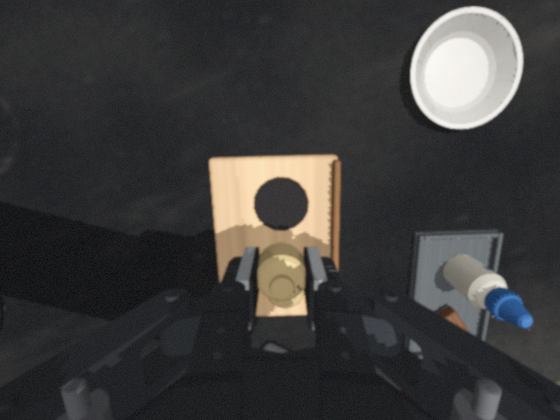

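```bash
cat >> h.py <<'E'
def intool(c,px,z):
    o=c["o"];R=Rn.from_quat(o["ee_rot"]).as_matrix()
    return (plane(c,px,z)-o["position"])@R
E
python3 - <<'E'
from h import *
np.set_printoptions(precision=4,suppress=True)
c=getcam("wrist"); go([.340,.303,.12],68.5,o=c["o"])
crop(c,"w21.png",200,140,360,320,4)
z=c["o"]["position"][2]
print("knob tool",intool(c,[(284,290)],z-.0114+.026),"pad",plane(c,[(281,203)],.029))
E
```

```text
t 20.25 pos [0.3484 0.2975 0.1262] zhead 67.7 tilt 0.93 turn rad -0.013 F [ 0.1  0.5 -0.2] grip 0.257 j7 0.41
 shift in tool axes now [0.0064 0.0098 0.0018]  after turn [0.0064 0.0097 0.0019]
knob tool [[-0.0146 -0.0015  0.0022]] pad [[0.3396 0.3032 0.029 ]]
```

View pics/w21.png

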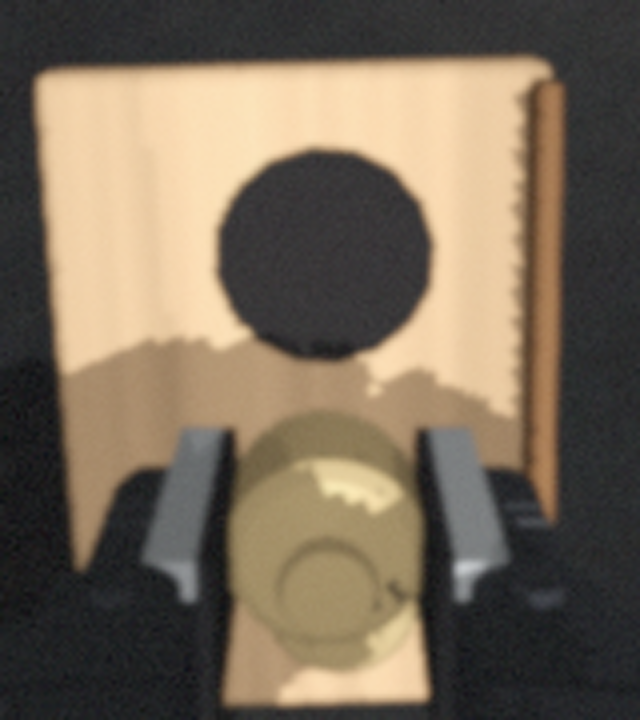

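play_rows(increments="0 0.005 0.001 -0.013; 0.01 0.005 0.001 0; 0.02 0 0 0; 0.02 0 0 0; 0.01 0 0 0; 0 0 0 0; 0 0 0 0")

```text
clock: 21.0
position: [0.3408, 0.3035, 0.0622]
ee_rot: [-0.391, 0.585, 0.402, 0.585]
ft_force: [0.6, -0.3, -0.9]
grip_width: 0.253
```

Run:
```python
from h import *
np.set_printoptions(precision=4,suppress=True)
c=getcam("wrist"); go([.340,.303,.0404],68.5,o=c["o"])
crop(c,"w22.png",200,140,360,320,4)
print(Rn.from_quat(c["o"]["ee_rot"]).as_matrix()[:,0])
```

```text
t 21.00 pos [0.3408 0.3035 0.0622] zhead 68.3 tilt 0.88 turn rad -0.004 F [ 0.6 -0.3 -0.9] grip 0.253 j7 0.41
 shift in tool axes now [ 0.0218  0.0003 -0.0009]  after turn [ 0.0218  0.0003 -0.0009]
[-0.0085  0.0128 -0.9999]
```

View pics/w22.png

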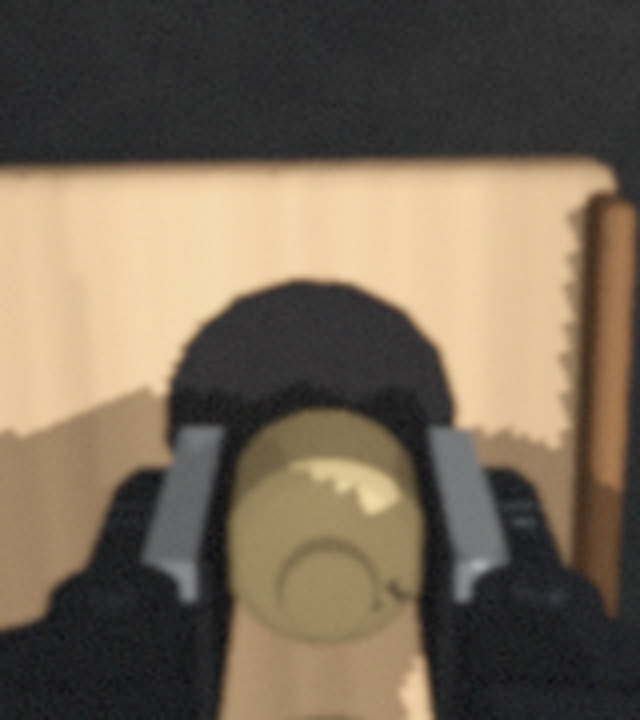

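play_rows(increments="0.008 0 -0.001 0; 0.008 0 0 0; 0.004 0 0 0; 0 0 0 0; 0 0 0 0")

```text
clock: 21.55
position: [0.3411, 0.3036, 0.0422]
ee_rot: [-0.391, 0.584, 0.402, 0.586]
ft_force: [0.5, -0.2, -0.9]
grip_width: 0.256
```

Run:
```python
from h import *
go([.340,.303,.0404],68.5)
```

```text
t 21.55 pos [0.3411 0.3036 0.0422] zhead 68.3 tilt 0.95 turn rad -0.004 F [ 0.5 -0.2 -0.9] grip 0.256 j7 0.41
 shift in tool axes now [ 0.0018  0.0008 -0.001 ]  after turn [ 0.0018  0.0008 -0.001 ]
```

play_rows(increments="0.0018 0.0005 -0.001 0; 0 0 0 0; 0.0005 0 0 0; 0 0 0 0")

```text
clock: 21.95
position: [0.3406, 0.3032, 0.0403]
ee_rot: [-0.391, 0.584, 0.403, 0.587]
ft_force: [0.0, -0.0, -0.5]
grip_width: 0.255
```

Run:
```python
from h import *
go([.340,.303,.0404],68.5)
```

```text
t 21.95 pos [0.3406 0.3032 0.0403] zhead 68.3 tilt 0.98 turn rad -0.004 F [ 0.  -0.  -0.5] grip 0.255 j7 0.41
 shift in tool axes now [-0.0001  0.0004 -0.0004]  after turn [-0.0001  0.0004 -0.0004]
```

play_rows(increments="0.001 0 0 0; 0 0 0 0; 0.0005 0 0 0; 0 0 0 0")

```text
clock: 22.35
position: [0.3408, 0.3036, 0.0403]
ee_rot: [-0.391, 0.584, 0.403, 0.587]
ft_force: [-1.1, -0.8, 0.4]
grip_width: 0.259
```

play_rows(increments="0 0 0 0; 0 0 0 0; 0 0 0 0; 0 0 0 0", hand=0.15)

```text
clock: 22.75
position: [0.341, 0.3037, 0.04]
ee_rot: [-0.391, 0.583, 0.403, 0.587]
ft_force: [0.2, -0.1, 0.8]
grip_width: 0.426
```

play_rows(increments="-0.01 0 0 0; -0.02 0 0 0; -0.03 0 0 0; -0.01 0 0 0; 0 0 0 0; 0 0 0 0")

```text
clock: 23.35
position: [0.3412, 0.3021, 0.1141]
ee_rot: [-0.391, 0.583, 0.403, 0.587]
ft_force: [-0.6, -0.5, -0.8]
grip_width: 0.424
```

Run:
```python
from h import *
c=getcam("wrist"); go([.401,.2805,.1],68.5,o=c["o"])
crop(c,"w23.png",180,140,380,320,4);import pickle; pickle.dump(c,open("w23.pkl","wb"))
```

```text
t 23.35 pos [0.3412 0.3021 0.1141] zhead 68.2 tilt 1.01 turn rad -0.004 F [-0.6 -0.5 -0.8] grip 0.424 j7 0.40
 shift in tool axes now [ 0.0134 -0.0637  0.0019]  after turn [ 0.0134 -0.0638  0.0016]
```

View pics/w23.png

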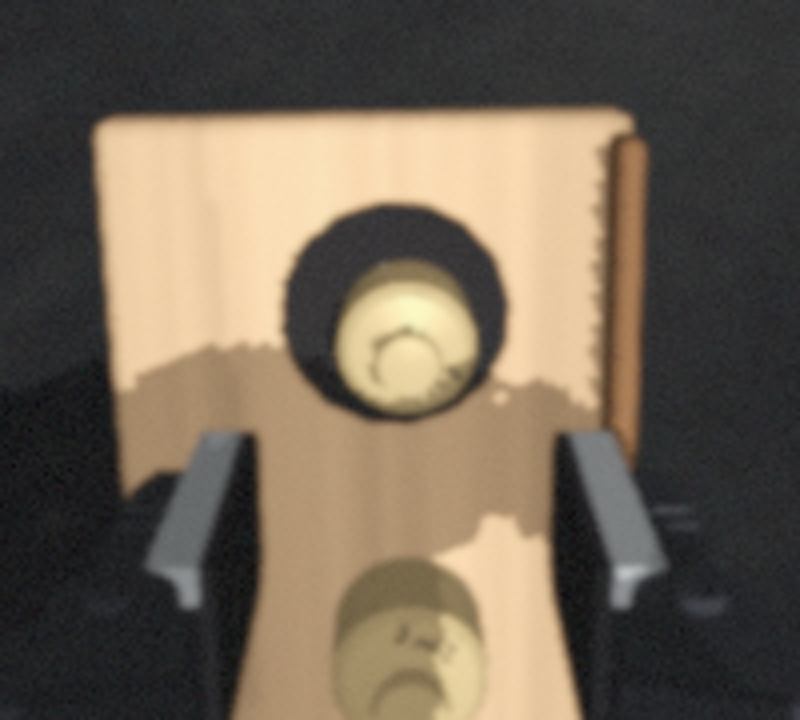

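Run:
```python
from h import *
import pickle
np.set_printoptions(precision=4,suppress=True)
c=pickle.load(open("w23.pkl","rb"))
S=lambda *p:[ (a/4+180-.4,b/4+140-.4) for a,b in p]
print("pad",plane(c,S((396,313)),.029),"SW knob",plane(c,S((410,362)),.055),plane(c,S((407,345)),.045))
print("LW knob",plane(c,S((410,705)),.058), plane(c,S((335,655),(486,655)),.045))
```

```text
pad [[0.3398 0.3031 0.029 ]] SW knob [[0.3413 0.3048 0.055 ]] [[0.3414 0.3044 0.045 ]]
LW knob [[0.4003 0.2812 0.058 ]] [[0.3932 0.2691 0.045 ]
 [0.404  0.2954 0.045 ]]
```

play_rows(increments="0 -0.015 0 0; 0 -0.025 0.001 0; 0 -0.017 0.001 0; 0 -0.005 0 0; 0 0 0 0; 0 0 0 0", hand=0.02)

```text
clock: 24.0
position: [0.3976, 0.279, 0.1075]
ee_rot: [-0.392, 0.586, 0.403, 0.583]
ft_force: [0.3, -0.1, -0.1]
grip_width: 0.494
```

Run:
```python
from h import *
c=getcam("wrist"); go([.4005,.2815,.065],68.5,o=c["o"])
crop(c,"w24.png",180,140,380,320,4);import pickle; pickle.dump(c,open("w24.pkl","wb"))
```

```text
t 24.00 pos [0.3976 0.279  0.1075] zhead 68.4 tilt 0.91 turn rad -0.002 F [ 0.3 -0.1 -0.1] grip 0.494 j7 0.54
 shift in tool axes now [ 0.0425 -0.0024  0.0032]  after turn [ 0.0425 -0.0024  0.0032]
```

View pics/w24.png

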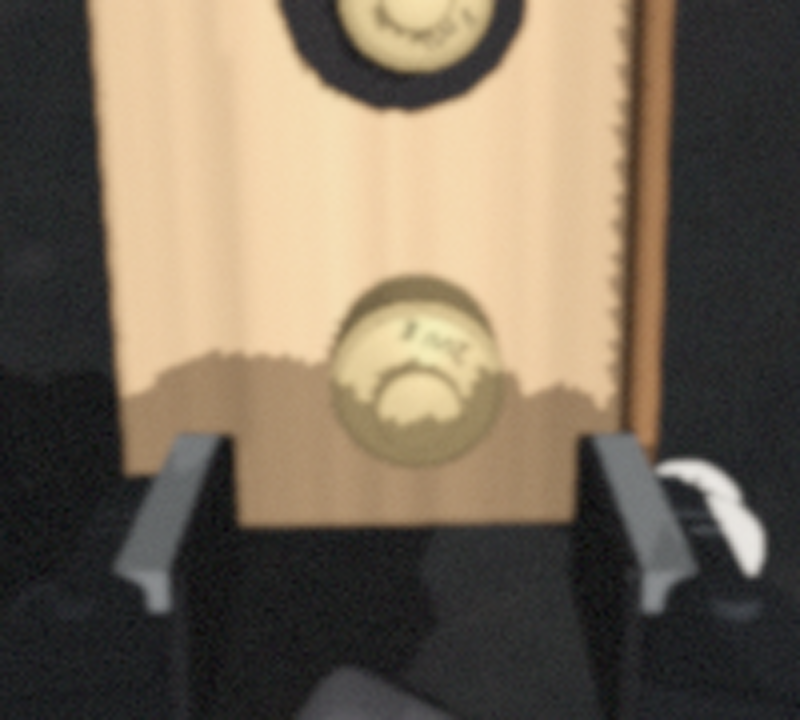

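Run:
```python
from h import *
import pickle
np.set_printoptions(precision=4,suppress=True)
c=pickle.load(open("w24.pkl","rb"))
S=lambda *p:[ (a/4+180-.4,b/4+140-.4) for a,b in p]
q=S((419,402)); print("LW knob",plane(c,q,.058),intool(c,q,.058)); q=S((330,385),(504,385));print(plane(c,q,.047).mean(0),intool(c,q,.047).mean(0))
```

```text
LW knob [[0.4011 0.2812 0.058 ]] [[ 0.0495 -0.0032  0.0031]]
[0.4021 0.2806 0.047 ] [ 0.0605 -0.0044  0.0029]
```

play_rows(increments="0.005 -0.003 0.003 0; 0.015 0 0 0; 0.015 0 0 0; 0 0 0 0; 0 0 0 0")

```text
clock: 24.55
position: [0.3994, 0.2835, 0.0712]
ee_rot: [-0.393, 0.585, 0.404, 0.583]
ft_force: [-1.0, 0.4, 0.1]
grip_width: 0.488
```

Run:
```python
from h import *
go([.4013,.281,.0365],68.5)
```

```text
t 24.55 pos [0.3994 0.2835 0.0712] zhead 68.6 tilt 0.96 turn rad 0.002 F [-1.   0.4  0.1] grip 0.488 j7 0.55
 shift in tool axes now [ 0.0346 -0.0032 -0.0019]  after turn [ 0.0346 -0.0032 -0.0019]
```

play_rows(increments="0 -0.002 -0.002 0; 0 0 0 0; 0.01 0 0 0; 0.01 0 0 0; 0 0 0 0; 0 0 0 0")

```text
clock: 25.15
position: [0.4009, 0.2817, 0.051]
ee_rot: [-0.393, 0.584, 0.405, 0.584]
ft_force: [0.2, -0.0, -0.5]
grip_width: 0.487
```

Run:
```python
from h import *
c=getcam("wrist"); go([.4013,.281,.0365],68.5,o=c["o"])
crop(c,"w25.png",180,140,380,320,4)
```

```text
t 25.15 pos [0.4009 0.2817 0.051 ] zhead 68.6 tilt 0.97 turn rad 0.002 F [ 0.2 -0.  -0.5] grip 0.487 j7 0.56
 shift in tool axes now [ 0.0144 -0.0008 -0.0007]  after turn [ 0.0144 -0.0008 -0.0007]
```

View pics/w25.png

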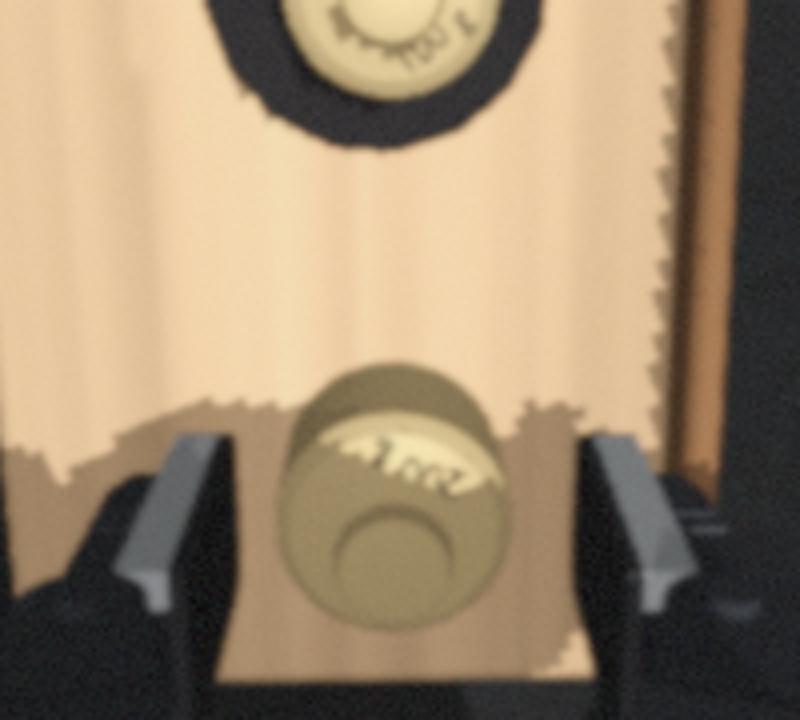

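play_rows(increments="0.007 0 -0.001 0; 0.006 0 0 0; 0.001 0 0 0; 0 0 0 0; 0 0 0 0")

```text
clock: 25.7
position: [0.4003, 0.2809, 0.0357]
ee_rot: [-0.393, 0.584, 0.405, 0.583]
ft_force: [-0.1, 0.2, -0.6]
grip_width: 0.488
```

Run:
```python
from h import *
go([.4013,.281,.0365],68.5)
```

```text
t 25.70 pos [0.4003 0.2809 0.0357] zhead 68.6 tilt 0.97 turn rad 0.002 F [-0.1  0.2 -0.6] grip 0.488 j7 0.57
 shift in tool axes now [-0.0008 -0.0009  0.0005]  after turn [-0.0008 -0.0009  0.0005]
```

play_rows(increments="-0.001 -0.001 0 0; 0 0 0 0; 0 0 0 0; 0 0 0 0; 0 0 0 0; 0 0 0 0; 0 0 0 0", hand=1, squeeze=50)

```text
clock: 26.4
position: [0.4013, 0.2805, 0.037]
ee_rot: [-0.393, 0.584, 0.405, 0.583]
ft_force: [1.2, 0.3, -0.9]
grip_width: 0.321
```

play_rows(increments="-0.01 0 0 0; -0.015 0 0 0; -0.02 0 0 0; -0.02 0 0 0; -0.02 0 0 0; 0 0 0 0; 0 0 0 0")

```text
clock: 27.1
position: [0.4018, 0.2785, 0.1276]
ee_rot: [-0.393, 0.585, 0.404, 0.583]
ft_force: [0.5, 0.6, -2.2]
grip_width: 0.326
```

Run:
```python
from h import *
c=getcam("wrist"); go([.55,.2385,.13],90,o=c["o"])
crop(c,"w26.png",180,140,380,320,4)
```

```text
t 27.10 pos [0.4018 0.2785 0.1276] zhead 68.6 tilt 0.96 turn rad -0.373 F [ 0.5  0.6 -2.2] grip 0.326 j7 0.54
 shift in tool axes now [-0.0046 -0.1525  0.0168]  after turn [-0.0046 -0.1482 -0.04  ]
```

View pics/w26.png

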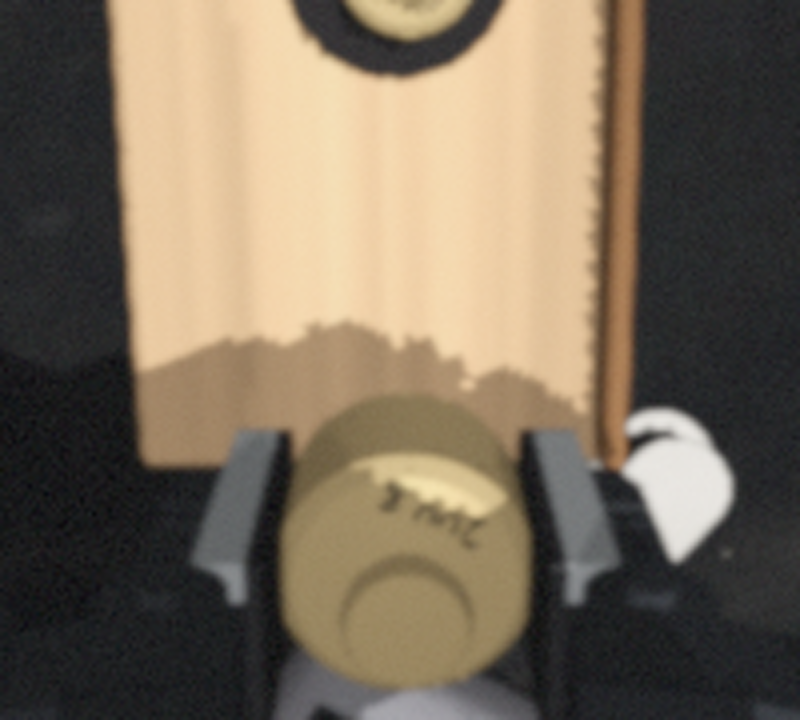

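play_rows(increments="-0.005 0 0 -0.13; -0.005 -0.01 0 -0.12; 0 -0.02 -0.005 -0.12; 0 -0.03 -0.008 0; 0 -0.03 -0.01 0; 0 -0.03 -0.01 0; 0 -0.02 -0.005 0; 0 0 0 0; 0 0 0 0")

```text
clock: 28.05
position: [0.541, 0.2334, 0.1243]
ee_rot: [-0.497, 0.501, 0.511, 0.491]
ft_force: [-0.7, -0.0, -3.3]
grip_width: 0.322
```

Run:
```python
from h import *
np.set_printoptions(precision=4,suppress=True)
c=getcam("wrist"); go([.55,.2385,.08],90,o=c["o"])
cv2.imwrite("pics/w27.png",c["img"])
```

```text
t 28.05 pos [0.541  0.2334 0.1243] zhead 90.9 tilt 1.38 turn rad 0.016 F [-0.7 -0.  -3.3] grip 0.322 j7 1.19
 shift in tool axes now [ 0.044  -0.0101  0.0048]  after turn [ 0.044  -0.0101  0.005 ]
```

View pics/w27.png

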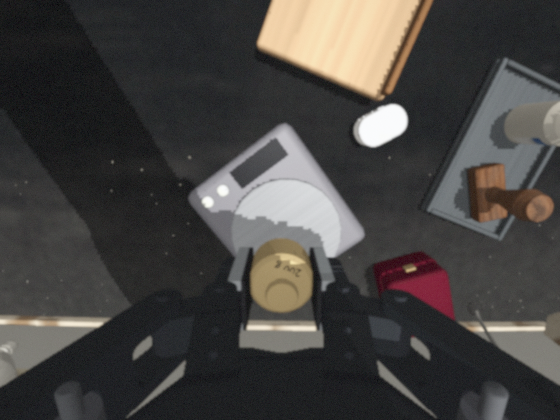

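Run:
```python
from h import *
np.set_printoptions(precision=4,suppress=True)
c=getcam("wrist"); go([.55,.2385,.08],90,o=c["o"]); z=c["o"]["position"][2]
print(intool(c,[(283,294)],z-.012+.033), plane(c,[(286,236)],.04))
print(intool(c,[(252,276),(313,276)],z-.012+.022))
```

```text
t 28.10 pos [0.5408 0.2334 0.1243] zhead 90.9 tilt 1.38 turn rad 0.016 F [-0.9 -0.3 -2.6] grip 0.325 j7 1.19
 shift in tool axes now [ 0.044  -0.0103  0.0049]  after turn [ 0.044  -0.0103  0.005 ]
[[-0.021  -0.      0.0017]] [[0.5524 0.2386 0.04  ]]
[[-0.01    0.0025 -0.0121]
 [-0.0099  0.0024  0.0152]]
```

play_rows(increments="0 -0.005 0.002 0.016; 0 -0.004 0.001 0; 0.015 0 0 0; 0.015 0 0 0; 0.01 0 0 0; 0 0 0 0; 0 0 0 0")

```text
clock: 28.85
position: [0.5461, 0.2391, 0.0797]
ee_rot: [-0.493, 0.505, 0.508, 0.493]
ft_force: [0.0, -0.7, -1.3]
grip_width: 0.327
```

Run:
```python
from h import *
c=getcam("wrist"); go([.55,.2385,.052],90,o=c["o"])
print(Rn.from_quat(c["o"]["ee_rot"]).as_matrix()[:,0])
crop(c,"w28.png",160,110,400,320,3.3)
```

```text
t 28.85 pos [0.5461 0.2391 0.0797] zhead 90.2 tilt 1.52 turn rad 0.003 F [ 0.  -0.7 -1.3] grip 0.327 j7 1.19
 shift in tool axes now [ 0.0276 -0.0046 -0.0008]  after turn [ 0.0276 -0.0046 -0.0007]
[-0.02623609  0.00336972 -0.9996501 ]
```

View pics/w28.png

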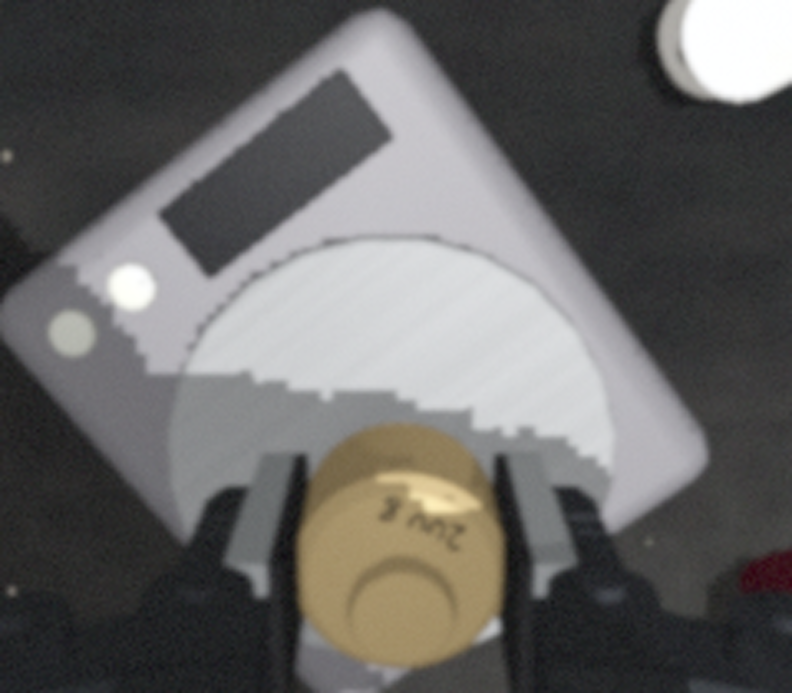

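play_rows(increments="0 -0.004 0 0; 0.01 0 -0.001 0; 0.01 0 0 0; 0.004 0 0 0; 0 0 0 0; 0 0 0 0")

```text
clock: 29.5
position: [0.5503, 0.2381, 0.0543]
ee_rot: [-0.493, 0.505, 0.508, 0.494]
ft_force: [0.3, 0.2, -1.6]
grip_width: 0.324
```

Run:
```python
from h import *
go([.55,.2385,.052],90)
```

```text
t 29.50 pos [0.5503 0.2381 0.0543] zhead 90.2 tilt 1.46 turn rad 0.003 F [ 0.3  0.2 -1.6] grip 0.324 j7 1.20
 shift in tool axes now [0.0023 0.0003 0.0004]  after turn [0.0023 0.0003 0.0004]
```

play_rows(increments="0.0025 0 0 0; 0 0 0 0; 0.001 0 0 0; 0 0 0 0")

```text
clock: 29.9
position: [0.5509, 0.2385, 0.0522]
ee_rot: [-0.493, 0.504, 0.508, 0.495]
ft_force: [-0.0, 0.2, -2.4]
grip_width: 0.324
```

Run:
```python
from h import *
go([.55,.2385,.052],90)
```

```text
t 29.90 pos [0.5509 0.2385 0.0522] zhead 90.1 tilt 1.38 turn rad 0.003 F [-0.   0.2 -2.4] grip 0.324 j7 1.20
 shift in tool axes now [0.0003 0.0009 0.    ]  after turn [0.0003 0.0009 0.    ]
```

play_rows(increments="0.0015 0.0005 0 0; 0 0 0 0; 0.001 0 0 0; 0 0 0 0")

```text
clock: 30.3
position: [0.5514, 0.2387, 0.0521]
ee_rot: [-0.494, 0.503, 0.508, 0.496]
ft_force: [-0.1, -0.1, -1.0]
grip_width: 0.328
```

Run:
```python
from h import *
go([.55,.2385,.052],90)
```

```text
t 30.30 pos [0.5514 0.2387 0.0521] zhead 90.1 tilt 1.27 turn rad 0.002 F [-0.1 -0.1 -1. ] grip 0.328 j7 1.20
 shift in tool axes now [ 0.0001  0.0014 -0.0002]  after turn [ 0.0001  0.0014 -0.0002]
```

play_rows(increments="0.001 0 0 0; 0 0 0 0")

```text
clock: 30.5
position: [0.5514, 0.2388, 0.0521]
ee_rot: [-0.494, 0.503, 0.508, 0.496]
ft_force: [-0.0, 0.1, -0.9]
grip_width: 0.327
```

play_rows(increments="0 0 0 0; 0 0 0 0; 0 0 0 0; 0 0 0 0", hand=0)

```text
clock: 30.9
position: [0.5516, 0.2391, 0.0515]
ee_rot: [-0.494, 0.503, 0.508, 0.496]
ft_force: [-0.5, -0.2, -0.5]
grip_width: 0.494
```

play_rows(increments="-0.01 0 0 0; -0.02 0 0 0; -0.03 0 0 0; -0.03 0 0 0; -0.01 0 0 0; 0 0 0 0; 0 0 0 0")

```text
clock: 31.6
position: [0.5535, 0.2381, 0.1568]
ee_rot: [-0.494, 0.503, 0.507, 0.496]
ft_force: [-0.7, -0.1, -0.0]
grip_width: 0.504
```

Run:
```python
from h import *
c=getcam("wrist"); go([.52,.4045,.15],68.2,o=c["o"])
cv2.imwrite("pics/w29.png",c["img"])
c2=getcam("side"); crop(c2,"s29.png",190,150,420,330,3.4)
```

```text
t 31.60 pos [0.5535 0.2381 0.1568] zhead 90.1 tilt 1.26 turn rad 0.383 F [-0.7 -0.1 -0. ] grip 0.504 j7 1.18
 shift in tool axes now [0.0086 0.0329 0.1664]  after turn [0.0086 0.0927 0.1421]
```

View pics/w29.png

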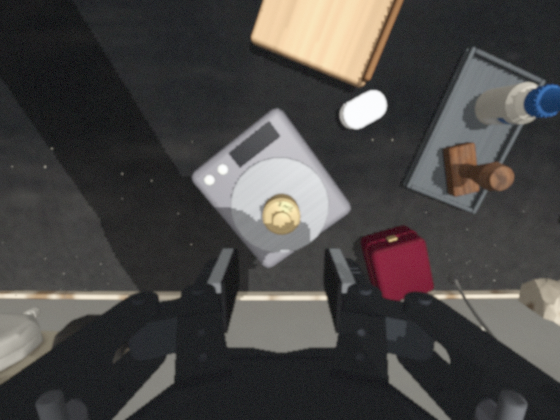

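View pics/s29.png

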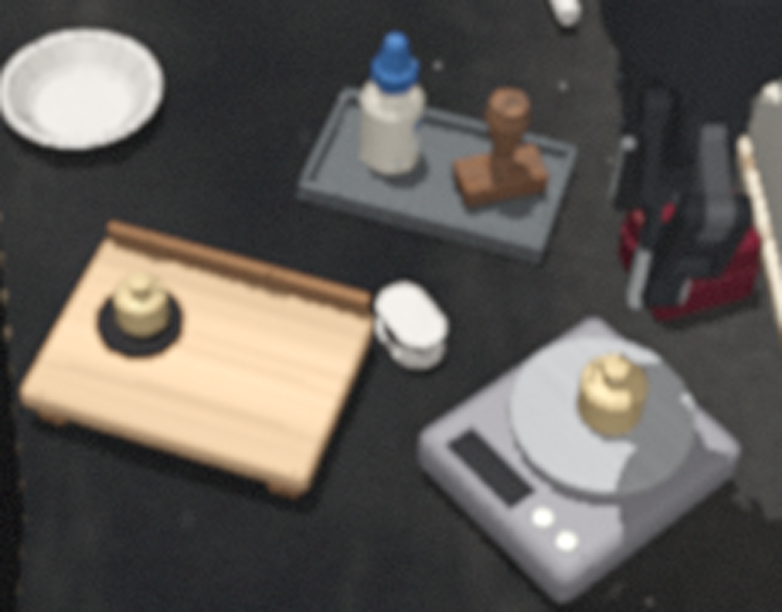

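Run:
```python
from h import *
np.set_printoptions(precision=4,suppress=True)
c=getcam("wrist");s=getcam("side")
print("wrist: knob",plane(c,[(281.5,216)],.073),"pan",plane(c,[(279.5,202)],.04))
S=lambda *p:[ (a/3.4+190-.35,b/3.4+150-.35) for a,b in p]
print("side: knob",plane(s,S((613,362)),.073),"pan",plane(s,S((603,416)),.04))
print("side SW",plane(s,S((142,280)),.055),"pad",plane(s,S((141,322)),.029), "stamp",plane(s,S((508,103)),.069))
```

```text
wrist: knob [[0.5489 0.2398 0.073 ]] pan [[0.5459 0.2384 0.04  ]]
side: knob [[0.5522 0.2409 0.073 ]] pan [[0.5515 0.2353 0.04  ]]
side SW [[0.344  0.3043 0.055 ]] pad [[0.3421 0.2999 0.029 ]] stamp [[0.5215 0.4032 0.069 ]]
```

play_rows(increments="0 0 0 0.13; 0 0.01 0.01 0.13; 0 0.02 0.03 0.12; 0 0.02 0.035 0; 0 0.02 0.035 0; 0 0.015 0.02 0; 0 0.005 0.008 0; 0 0 0 0; 0 0 0 0", hand=-0.2)

```text
clock: 32.7
position: [0.5123, 0.3969, 0.149]
ee_rot: [-0.386, 0.599, 0.396, 0.579]
ft_force: [0.6, -0.2, -0.8]
grip_width: 0.596
```

Run:
```python
from h import *
c=getcam("wrist"); go([.5205,.4045,.051],68.2,o=c["o"])
cv2.imwrite("pics/w30.png",c["img"]);import pickle; pickle.dump(c,open("w30.pkl","wb"))
```

```text
t 32.70 pos [0.5123 0.3969 0.149 ] zhead 67.1 tilt 1.81 turn rad -0.018 F [ 0.6 -0.2 -0.8] grip 0.596 j7 0.54
 shift in tool axes now [ 0.0977 -0.0073  0.0116]  after turn [ 0.0977 -0.0075  0.0115]
```

View pics/w30.png

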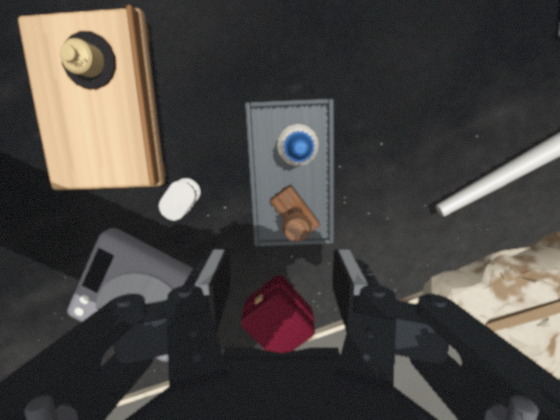

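Run:
```python
from h import *
np.set_printoptions(precision=4,suppress=True)
import pickle; c=pickle.load(open("w30.pkl","rb"))
print(plane(c,[(296,230)],.066),plane(c,[(299,146)],.084))
```

```text
[[0.5219 0.4048 0.066 ]] [[0.4646 0.4296 0.084 ]]
```

play_rows(increments="0 -0.004 0.006 -0.018; 0 -0.003 0.004 0; 0.02 0 0 0; 0.02 0 0 0; 0.01 0 0 0; 0 0 0 0; 0 0 0 0")

```text
clock: 33.45
position: [0.5282, 0.3977, 0.0994]
ee_rot: [-0.389, 0.596, 0.398, 0.579]
ft_force: [0.5, -0.1, 0.4]
grip_width: 0.597
```

Run:
```python
from h import *
c=getcam("wrist"); go([.5205,.4045,.051],68.2,o=c["o"])
crop(c,"w31.png",180,140,380,320,4);import pickle; pickle.dump(c,open("w31.pkl","wb"))
```

```text
t 33.45 pos [0.5282 0.3977 0.0994] zhead 67.7 tilt 1.57 turn rad -0.008 F [ 0.5 -0.1  0.4] grip 0.597 j7 0.57
 shift in tool axes now [0.0486 0.0085 0.004 ]  after turn [0.0486 0.0085 0.0041]
```

View pics/w31.png

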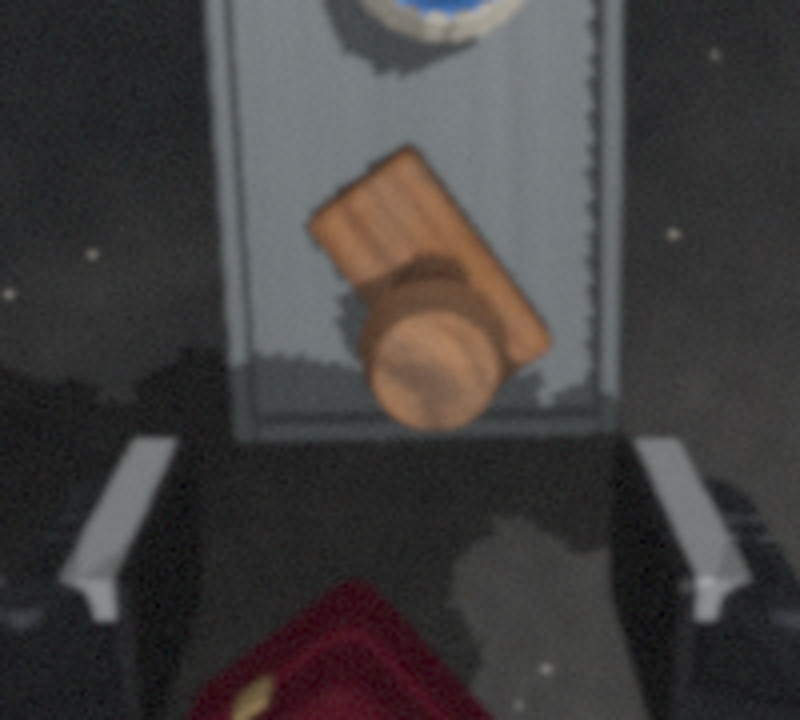

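play_rows(increments="0 0.004 0.002 -0.008; 0 0.003 0.002 0; 0 0 0 0; 0.015 0 0 0; 0.015 0 0 0; 0.01 0 0 0; 0 0 0 0; 0 0 0 0")

```text
clock: 34.3
position: [0.5217, 0.4052, 0.0573]
ee_rot: [-0.392, 0.593, 0.401, 0.577]
ft_force: [-0.4, -0.2, 1.2]
grip_width: 0.599
```

Run:
```python
from h import *
c=getcam("wrist"); go([.521,.405,.051],68.2,o=c["o"])
crop(c,"w32.png",180,140,380,320,4);import pickle; pickle.dump(c,open("w31.pkl","wb"))
```

```text
t 34.30 pos [0.5217 0.4052 0.0573] zhead 68.3 tilt 1.50 turn rad 0.001 F [-0.4 -0.2  1.2] grip 0.599 j7 0.58
 shift in tool axes now [ 0.0063  0.0004 -0.0004]  after turn [ 0.0063  0.0004 -0.0004]
```

View pics/w32.png

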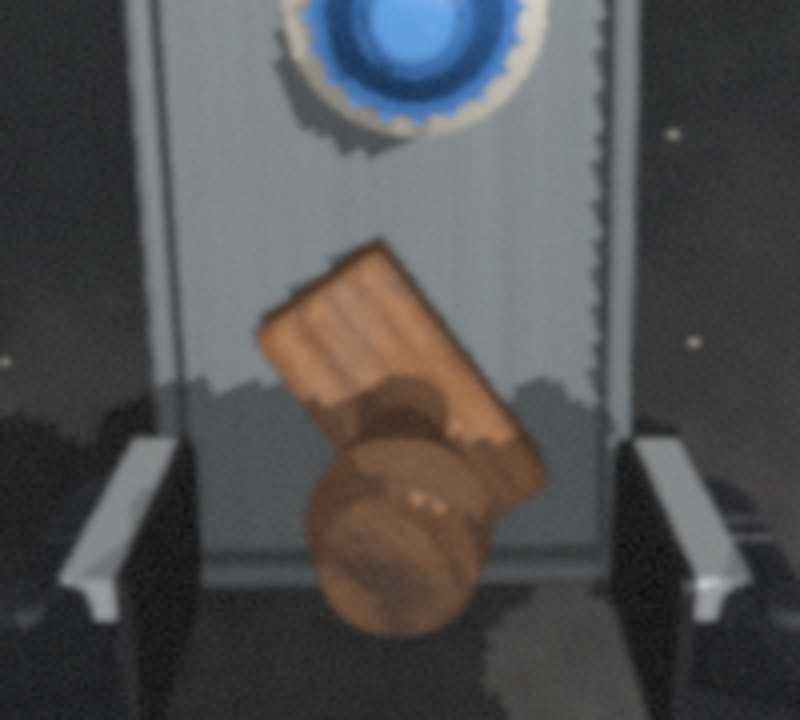

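play_rows(increments="0.004 0 -0.001 0; 0.002 0 0 0; 0 0 0 0; 0 0 0 0")

```text
clock: 34.75
position: [0.5218, 0.4044, 0.0519]
ee_rot: [-0.392, 0.593, 0.401, 0.578]
ft_force: [-0.6, -0.2, -0.3]
grip_width: 0.602
```

play_rows(increments="0 0 0 0; 0 0 0 0; 0 0 0 0; 0 0 0 0; 0 0 0 0; 0 0 0 0; 0 0 0 0", hand=1, squeeze=25)

```text
clock: 35.45
position: [0.522, 0.4046, 0.0525]
ee_rot: [-0.392, 0.592, 0.401, 0.578]
ft_force: [0.3, 0.7, 0.1]
grip_width: 0.24
```

Run:
```python
from h import *
go([.521,.405,.051],68.2)
go([.3881,.2455,.16],68.4)
```

```text
t 35.45 pos [0.522  0.4046 0.0525] zhead 68.2 tilt 1.39 turn rad 0.001 F [0.3 0.7 0.1] grip 0.240 j7 0.58
 shift in tool axes now [0.0015 0.001  0.    ]  after turn [0.0015 0.001  0.    ]
t 35.45 pos [0.522  0.4046 0.0525] zhead 68.2 tilt 1.39 turn rad -0.003 F [0.3 0.7 0.1] grip 0.240 j7 0.58
 shift in tool axes now [-0.1042  0.0677 -0.1984]  after turn [-0.1042  0.0683 -0.1982]
```

play_rows(increments="-0.015 0 0 0; -0.03 0 0 0; -0.03 0 0 0; -0.025 0 -0.01 0; 0 0 -0.025 0; 0 0.005 -0.03 0; 0 0.01 -0.03 0; 0 0.015 -0.03 0; 0 0.015 -0.03 0; 0 0.013 -0.025 0; 0 0.006 -0.01 0; 0 0 0 0; 0 0 0 0")

```text
clock: 36.75
position: [0.3927, 0.2469, 0.1722]
ee_rot: [-0.39, 0.588, 0.402, 0.583]
ft_force: [0.2, -0.4, -1.0]
grip_width: 0.243
```

Run:
```python
from h import *
c=getcam("wrist"); go([.3895,.245,.0735],68.2,o=c["o"])
cv2.imwrite("pics/w33.png",c["img"]);import pickle; pickle.dump(c,open("w33.pkl","wb"))
```

```text
t 36.75 pos [0.3927 0.2469 0.1722] zhead 68.1 tilt 1.02 turn rad -0.001 F [ 0.2 -0.4 -1. ] grip 0.243 j7 0.56
 shift in tool axes now [ 0.0987  0.0006 -0.0033]  after turn [ 0.0987  0.0006 -0.0033]
```

View pics/w33.png

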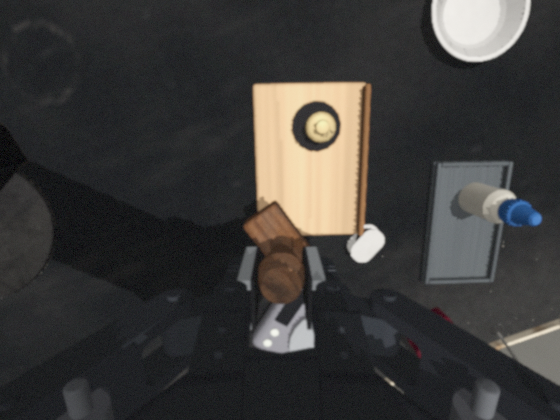

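play_rows(increments="0.02 0 -0.002 0; 0.025 0 -0.001 0; 0.025 0 0 0; 0.012 0 0 0; 0 0 0 0; 0 0 0 0")

```text
clock: 37.4
position: [0.3951, 0.2485, 0.0899]
ee_rot: [-0.391, 0.586, 0.402, 0.585]
ft_force: [-0.0, -0.4, -0.5]
grip_width: 0.238
```

Run:
```python
from h import *
go([.3895,.245,.0735],68.2)
```

```text
t 37.40 pos [0.3951 0.2485 0.0899] zhead 68.2 tilt 0.89 turn rad -0.000 F [-0.  -0.4 -0.5] grip 0.238 j7 0.59
 shift in tool axes now [ 0.0164  0.0037 -0.0054]  after turn [ 0.0164  0.0037 -0.0054]
```

play_rows(increments="0.002 0.002 -0.003 0; 0.004 0.001 -0.002 0; 0.006 0 0 0; 0 0 0 0; 0 0 0 0")

```text
clock: 37.9
position: [0.3915, 0.2461, 0.0798]
ee_rot: [-0.391, 0.585, 0.402, 0.586]
ft_force: [0.3, -0.9, -0.4]
grip_width: 0.245
```

Run:
```python
from h import *
np.set_printoptions(precision=4,suppress=True)
c=getcam("wrist"); go([.3895,.245,.0735],68.2,o=c["o"])
crop(c,"w34.png",180,140,380,320,4)
import pickle; pickle.dump(c,open("w34.pkl","wb"))
```

```text
t 37.90 pos [0.3915 0.2461 0.0798] zhead 68.2 tilt 0.94 turn rad -0.000 F [ 0.3 -0.9 -0.4] grip 0.245 j7 0.59
 shift in tool axes now [ 0.0063  0.0014 -0.0018]  after turn [ 0.0063  0.0014 -0.0018]
```

View pics/w34.png

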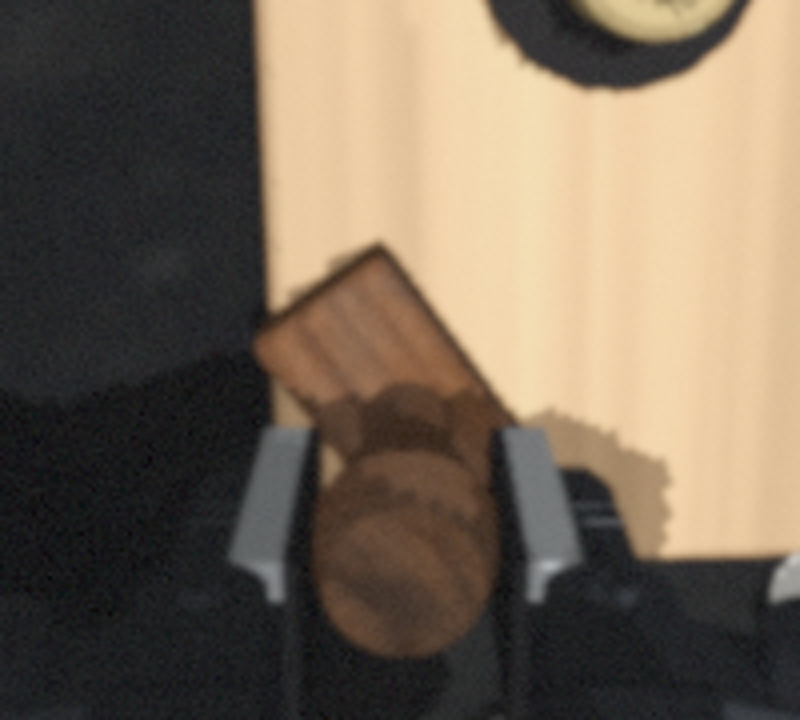

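Nice. Lower the rest.

play_rows(increments="0.002 0.001 -0.001 0; 0.003 0 -0.001 0; 0.0015 0 0 0; 0 0 0 0; 0 0 0 0")

```text
clock: 38.45
position: [0.3904, 0.2448, 0.0735]
ee_rot: [-0.391, 0.584, 0.402, 0.587]
ft_force: [0.3, -1.3, 0.6]
grip_width: 0.241
```

Run:
```python
from h import *
go([.3895,.245,.0735],68.2)
```

```text
t 38.45 pos [0.3904 0.2448 0.0735] zhead 68.2 tilt 0.95 turn rad -0.001 F [ 0.3 -1.3  0.6] grip 0.241 j7 0.60
 shift in tool axes now [ 0.      0.0009 -0.0002]  after turn [ 0.      0.0009 -0.0002]
```

play_rows(increments="0.001 0.0005 0 0; 0 0 0 0; 0 0 0 0")

```text
clock: 38.75
position: [0.3908, 0.2452, 0.0735]
ee_rot: [-0.391, 0.584, 0.402, 0.588]
ft_force: [-0.2, -1.3, 1.3]
grip_width: 0.245
```

play_rows(increments="0 0 0 0; 0 0 0 0; 0 0 0 0; 0 0 0 0", hand=-0.2)

```text
clock: 39.15
position: [0.3903, 0.2453, 0.0729]
ee_rot: [-0.391, 0.584, 0.402, 0.587]
ft_force: [-0.1, 0.9, 0.6]
grip_width: 0.601
```

play_rows(increments="-0.02 0 0 0; -0.03 0 0 0; -0.03 0 0 0; 0 0 0 0; 0 0 0 0")

```text
clock: 39.65
position: [0.3899, 0.2436, 0.1547]
ee_rot: [-0.391, 0.585, 0.402, 0.586]
ft_force: [-0.3, 0.1, -1.7]
grip_width: 0.597
```

Run:
```python
from h import *
c=getcam("wrist"); go([.4645,.428,.155],68.5,o=c["o"])
cv2.imwrite("pics/w35.png",c["img"]);import pickle; pickle.dump(c,open("w35.pkl","wb"))
```

```text
t 39.65 pos [0.3899 0.2436 0.1547] zhead 68.2 tilt 0.92 turn rad -0.006 F [-0.3  0.1 -1.7] grip 0.597 j7 0.56
 shift in tool axes now [ 0.0018 -0.0007  0.199 ]  after turn [ 0.0018 -0.0019  0.1989]
```

View pics/w35.png

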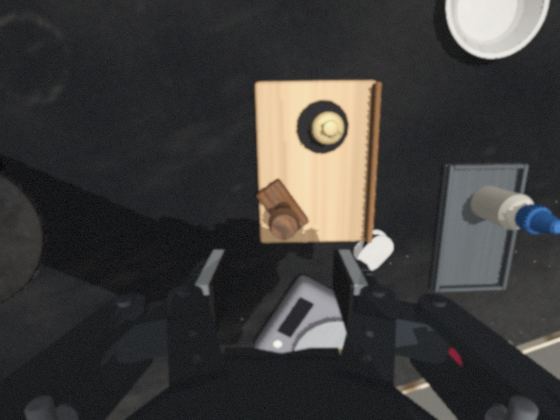

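Stamp is home. Now the bottle at about (.4645,.4285).

play_rows(increments="0 0 0.02 0; -0.003 0 0.035 0; -0.003 0 0.04 0; -0.003 0 0.035 0; 0 0 0.03 0; 0 0 0.02 0; 0 0 0.008 0; 0 0 0 0; 0 0 0 0")

```text
clock: 40.6
position: [0.4594, 0.4202, 0.1544]
ee_rot: [-0.391, 0.59, 0.4, 0.582]
ft_force: [0.7, 0.0, -0.5]
grip_width: 0.599
```

Run:
```python
from h import *
np.set_printoptions(precision=4,suppress=True)
import pickle; c=pickle.load(open("w35.pkl","rb"))
print("stamp",plane(c,[(283.5,223)],.085))
c=getcam("wrist"); go([.4645,.428,.0645],68.5,o=c["o"])
crop(c,"w36.png",180,100,380,320,3.5);pickle.dump(c,open("w36.pkl","wb"))
```

```text
stamp [[0.3888 0.2477 0.085 ]]
t 40.60 pos [0.4594 0.4202 0.1544] zhead 68.0 tilt 1.02 turn rad -0.008 F [ 0.7  0.  -0.5] grip 0.599 j7 0.45
 shift in tool axes now [ 0.0898 -0.0034  0.0093]  after turn [ 0.0898 -0.0035  0.0093]
```

View pics/w36.png

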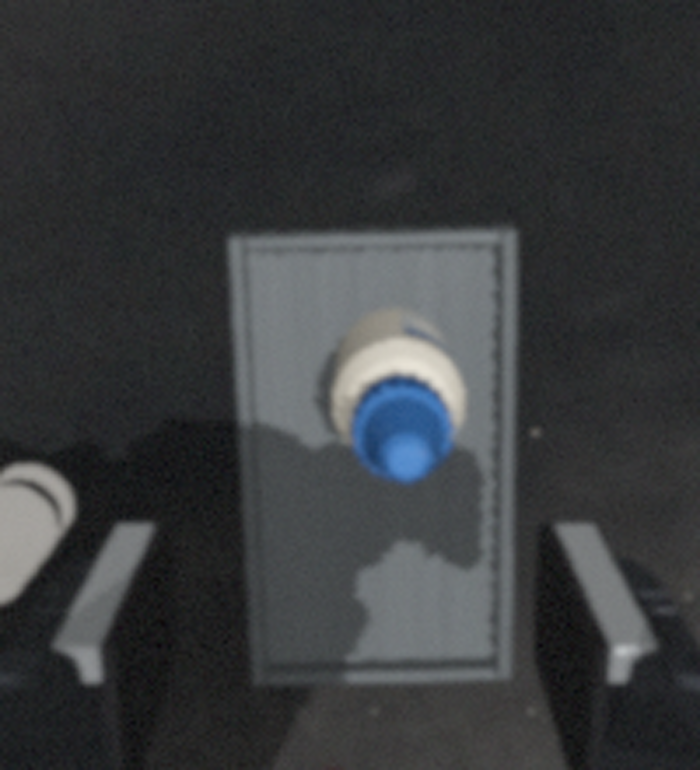

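Run:
```python
from h import *
np.set_printoptions(precision=4,suppress=True)
import pickle; c=pickle.load(open("w36.pkl","rb"))
S=lambda *p:[ (a/3.5+180-.35,b/3.5+100-.35) for a,b in p]
print(plane(c,S((407,462)),.087),intool(c,S((407,462)),.087),intool(c,S((331,395),(466,395)),.05),intool(c,S((353,425),(453,425)),.068))
```

```text
[[0.4661 0.4296 0.087 ]] [[ 0.0673 -0.0038  0.0114]] [[ 0.1044 -0.0007 -0.0045]
 [ 0.1043 -0.0007  0.0267]] [[ 0.0864 -0.0022  0.0006]
 [ 0.0863 -0.0022  0.0222]]
```

play_rows(increments="0 -0.002 0.005 -0.008; 0 -0.001 0.003 0; 0.02 0 0 0; 0.02 0 0 0; 0 0 0 0; 0 0 0 0")

```text
clock: 41.25
position: [0.4666, 0.4249, 0.1163]
ee_rot: [-0.392, 0.588, 0.402, 0.582]
ft_force: [-0.2, 0.1, 0.7]
grip_width: 0.602
```

Run:
```python
from h import *
go([.4645,.428,.0645],68.5)
```

```text
t 41.25 pos [0.4666 0.4249 0.1163] zhead 68.3 tilt 0.93 turn rad -0.003 F [-0.2  0.1  0.7] grip 0.602 j7 0.47
 shift in tool axes now [0.0518 0.0022 0.002 ]  after turn [0.0518 0.0022 0.002 ]
```

play_rows(increments="0 0.002 0.003 0; 0.015 0.001 0 0; 0.015 0 0 0; 0.012 0 0 0; 0 0 0 0; 0 0 0 0")

```text
clock: 41.85
position: [0.4647, 0.43, 0.0726]
ee_rot: [-0.392, 0.587, 0.402, 0.583]
ft_force: [-0.3, 0.2, -0.1]
grip_width: 0.602
```

Run:
```python
from h import *
c=getcam("wrist"); go([.465,.4292,.0645],68.5,o=c["o"])
crop(c,"w37.png",180,100,380,320,3.5)
```

```text
t 41.85 pos [0.4647 0.43   0.0726] zhead 68.3 tilt 0.90 turn rad -0.003 F [-0.3  0.2 -0.1] grip 0.602 j7 0.47
 shift in tool axes now [ 0.0081 -0.0007 -0.0007]  after turn [ 0.0081 -0.0007 -0.0007]
```

View pics/w37.png

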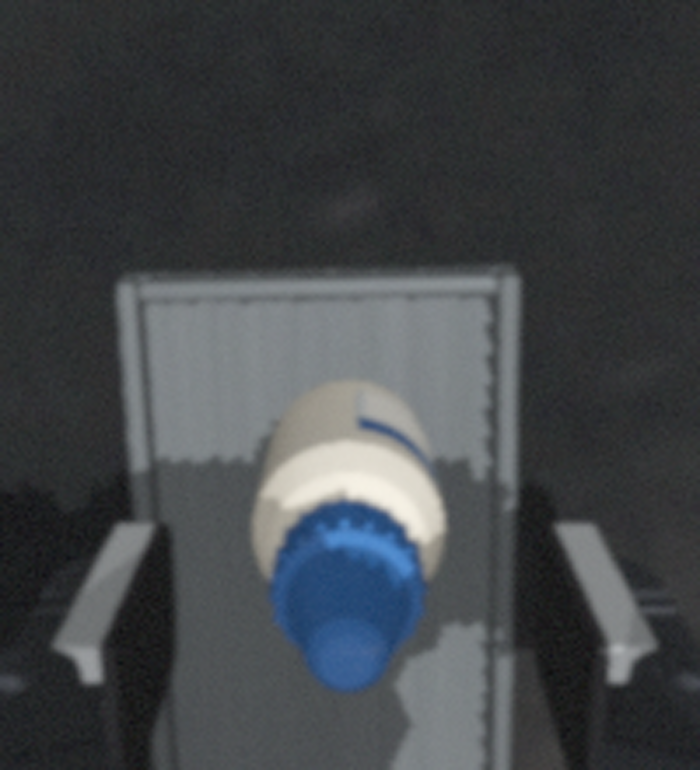

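play_rows(increments="0.005 0 -0.001 0; 0.002 0 0 0; 0 0 0 0; 0 0 0 0")

```text
clock: 42.3
position: [0.4646, 0.4293, 0.066]
ee_rot: [-0.392, 0.587, 0.402, 0.583]
ft_force: [-0.3, 0.3, -0.3]
grip_width: 0.601
```

play_rows(increments="0 0 0 0; 0 0 0 0; 0 0 0 0; 0 0 0 0; 0 0 0 0; 0 0 0 0; 0 0 0 0", hand=1, squeeze=25)

```text
clock: 43.0
position: [0.4648, 0.4295, 0.0665]
ee_rot: [-0.392, 0.586, 0.402, 0.584]
ft_force: [0.5, -0.0, -0.4]
grip_width: 0.238
```

Run:
```python
from h import *
np.set_printoptions(precision=4,suppress=True)
c=getcam("wrist"); go([.330,.2677,.16],68.5,o=c["o"])
crop(c,"w38.png",180,100,380,320,3.5)
```

```text
t 43.00 pos [0.4648 0.4295 0.0665] zhead 68.3 tilt 0.90 turn rad -0.003 F [ 0.5 -0.  -0.4] grip 0.238 j7 0.47
 shift in tool axes now [-0.0935  0.0669 -0.1997]  after turn [-0.0935  0.0675 -0.1995]
```

View pics/w38.png

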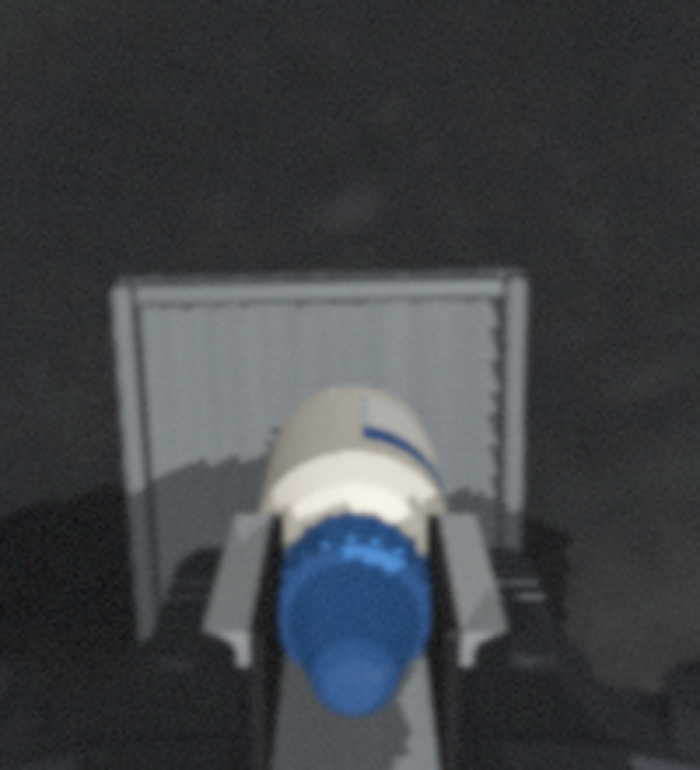

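play_rows(increments="-0.015 0 0 0; -0.03 0 0 0; -0.03 0 0 0; -0.015 0 -0.01 0; 0 0.005 -0.025 0; 0 0.01 -0.03 0; 0 0.012 -0.03 0; 0 0.012 -0.03 0; 0 0.012 -0.03 0; 0 0.01 -0.025 0; 0 0.003 -0.01 0; 0 0 0 0; 0 0 0 0")

```text
clock: 44.35
position: [0.3347, 0.2718, 0.1721]
ee_rot: [-0.39, 0.582, 0.403, 0.589]
ft_force: [-0.6, 0.7, -0.1]
grip_width: 0.236
```

Run:
```python
from h import *
c=getcam("wrist"); go([.33,.2677,.0875],68.5,o=c["o"])
cv2.imwrite("pics/w39.png",c["img"])
```

```text
t 44.35 pos [0.3347 0.2718 0.1721] zhead 68.3 tilt 1.22 turn rad -0.004 F [-0.6  0.7 -0.1] grip 0.236 j7 0.41
 shift in tool axes now [ 0.0845  0.002  -0.0072]  after turn [ 0.0845  0.002  -0.0072]
```

View pics/w39.png

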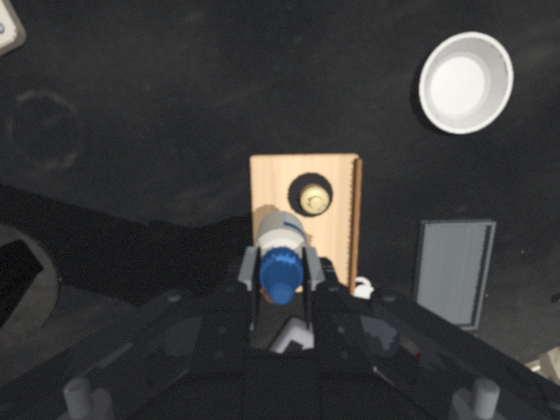

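play_rows(increments="0 0.001 -0.004 0; 0.015 0.001 -0.003 0; 0.025 0 0 0; 0.02 0 0 0; 0.01 0 0 0; 0 0 0 0; 0 0 0 0")

```text
clock: 45.1
position: [0.333, 0.2702, 0.1005]
ee_rot: [-0.391, 0.582, 0.403, 0.589]
ft_force: [0.9, 0.2, -0.8]
grip_width: 0.234
```

Run:
```python
from h import *
go([.33,.2677,.0875],68.5)
```

```text
t 45.10 pos [0.333  0.2702 0.1005] zhead 68.3 tilt 1.16 turn rad -0.004 F [ 0.9  0.2 -0.8] grip 0.234 j7 0.43
 shift in tool axes now [ 0.0129  0.0018 -0.0037]  after turn [ 0.0129  0.0018 -0.0037]
```

play_rows(increments="0.002 0.001 -0.003 0; 0.005 0.001 -0.001 0; 0.003 0 0 0; 0 0 0 0; 0 0 0 0")

```text
clock: 45.6
position: [0.3305, 0.2684, 0.0919]
ee_rot: [-0.39, 0.58, 0.403, 0.59]
ft_force: [-1.0, 0.8, -0.5]
grip_width: 0.233
```

Run:
```python
from h import *
c=getcam("wrist"); go([.33,.2677,.0875],68.5,o=c["o"])
crop(c,"w40.png",150,100,410,320,3)
```

```text
t 45.60 pos [0.3305 0.2684 0.0919] zhead 68.3 tilt 1.33 turn rad -0.004 F [-1.   0.8 -0.5] grip 0.233 j7 0.43
 shift in tool axes now [ 0.0044  0.0002 -0.0009]  after turn [ 0.0044  0.0002 -0.0009]
```

View pics/w40.png

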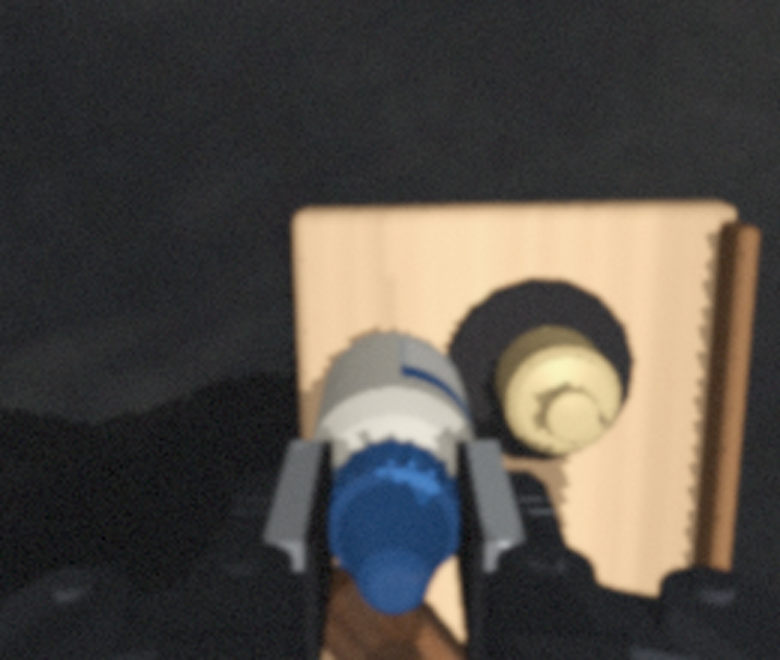

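play_rows(increments="0.003 0 -0.001 0; 0.0015 0 0 0; 0 0 0 0; 0.0005 0 0 0; 0 0 0 0")

```text
clock: 46.15
position: [0.3324, 0.2685, 0.0907]
ee_rot: [-0.39, 0.579, 0.403, 0.592]
ft_force: [-1.1, -1.2, 0.0]
grip_width: 0.236
```

Run:
```python
from h import *
go([.33,.2677,.0875],68.5)
```

```text
t 46.15 pos [0.3324 0.2685 0.0907] zhead 68.2 tilt 1.54 turn rad -0.005 F [-1.1 -1.2  0. ] grip 0.236 j7 0.44
 shift in tool axes now [ 0.0032  0.0019 -0.0018]  after turn [ 0.0032  0.0019 -0.0018]
```

play_rows(increments="-0.003 0 0 0; -0.002 0.001 -0.002 0; 0 0.001 -0.002 0; 0 0 0 0; 0 0 0 0")

```text
clock: 46.65
position: [0.3283, 0.2649, 0.0954]
ee_rot: [-0.39, 0.579, 0.403, 0.592]
ft_force: [-1.0, 0.5, -0.3]
grip_width: 0.238
```

Run:
```python
from h import *
go([.33,.267,.0875],68.5);print(np.round(get_obs()["tau"],1))
c=getcam("wrist");crop(c,"w41.png",150,100,410,320,3)
c=getcam("side");crop(c,"s41.png",180,150,330,300,4)
```

```text
t 46.65 pos [0.3283 0.2649 0.0954] zhead 68.3 tilt 1.50 turn rad -0.004 F [-1.   0.5 -0.3] grip 0.238 j7 0.43
 shift in tool axes now [ 0.0079 -0.0009  0.0024]  after turn [ 0.0079 -0.0009  0.0024]
[  0.  -32.9   0.1 -33.5  -0.1  -0.1  -0. ]
```

View pics/w41.png

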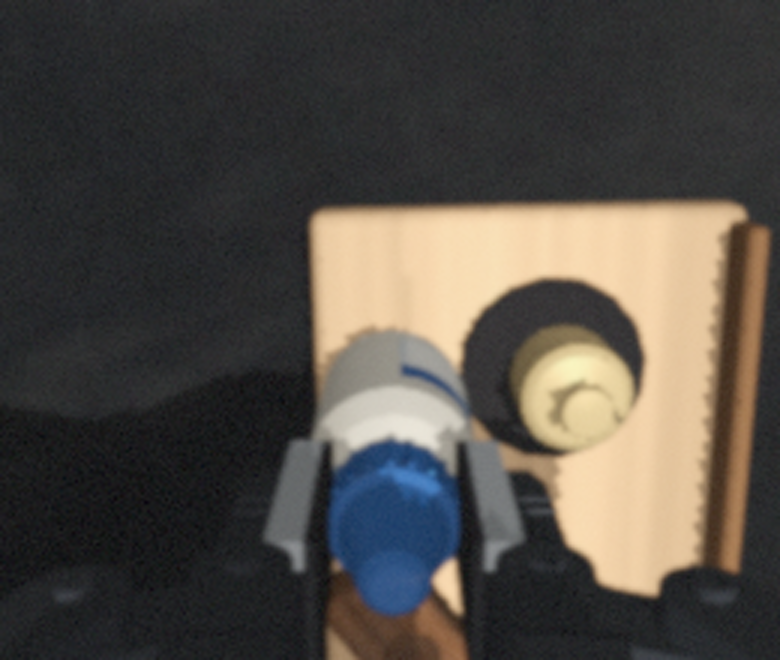

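View pics/s41.png

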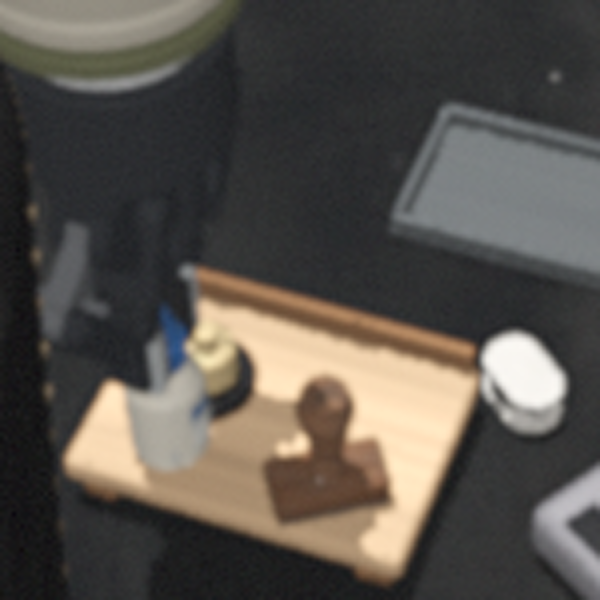

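play_rows(increments="0.003 0 0 0; 0.003 0 0 0; 0.001 0 0 0; 0 0 0 0; 0 0 0 0")

```text
clock: 47.25
position: [0.3283, 0.265, 0.0874]
ee_rot: [-0.39, 0.579, 0.403, 0.591]
ft_force: [0.0, -0.4, -0.8]
grip_width: 0.235
```

Run:
```python
from h import *
go([.33,.267,.0875],68.5)
```

```text
t 47.25 pos [0.3283 0.265  0.0874] zhead 68.2 tilt 1.46 turn rad -0.004 F [ 0.  -0.4 -0.8] grip 0.235 j7 0.43
 shift in tool axes now [-0.0001 -0.0009  0.0025]  after turn [-0.0001 -0.0009  0.0025]
```

play_rows(increments="0.001 0 0 0; 0 0 0 0; 0 0 0 0")

```text
clock: 47.55
position: [0.3289, 0.2655, 0.0874]
ee_rot: [-0.39, 0.579, 0.403, 0.592]
ft_force: [0.0, -1.5, -0.8]
grip_width: 0.232
```

Run:
```python
from h import *
go([.33,.267,.0875],68.5)
```

```text
t 47.55 pos [0.3289 0.2655 0.0874] zhead 68.2 tilt 1.52 turn rad -0.004 F [ 0.  -1.5 -0.8] grip 0.232 j7 0.43
 shift in tool axes now [-0.0001 -0.0005  0.0018]  after turn [-0.0001 -0.0005  0.0018]
```

Contact; release and rise.

play_rows(increments="0 0 0 0; 0 0 0 0; 0 0 0 0; 0 0 0 0", hand=-0.2)

```text
clock: 47.95
position: [0.329, 0.2657, 0.0874]
ee_rot: [-0.39, 0.579, 0.404, 0.592]
ft_force: [0.2, -0.5, 0.1]
grip_width: 0.6
```

play_rows(increments="-0.02 0 0 0; -0.03 0 0 0; -0.03 0 0 0; -0.02 0 0.01 0; 0 0 0.03 0; 0 0 0.03 0; 0 0 0 0; 0 0 0 0")

```text
clock: 48.75
position: [0.3551, 0.3295, 0.1933]
ee_rot: [-0.389, 0.579, 0.403, 0.592]
ft_force: [0.5, -0.1, 0.5]
grip_width: 0.601
```

Run:
```python
from h import *
c=getcam("wrist"); go([.33,.267,.0875],68.5,o=c["o"])
cv2.imwrite("pics/w42.png",c["img"]);import pickle; pickle.dump(c,open("w42.pkl","wb"))
c=getcam("side");crop(c,"s42.png",190,150,420,330,3.4)
c=getcam("scene");crop(c,"sc42.png",220,160,370,290,5)
```

```text
t 48.75 pos [0.3551 0.3295 0.1933] zhead 68.2 tilt 1.57 turn rad -0.005 F [ 0.5 -0.1  0.5] grip 0.601 j7 0.37
 shift in tool axes now [ 0.104  -0.0005 -0.0702]  after turn [ 0.104  -0.0002 -0.0702]
```

View pics/w42.png

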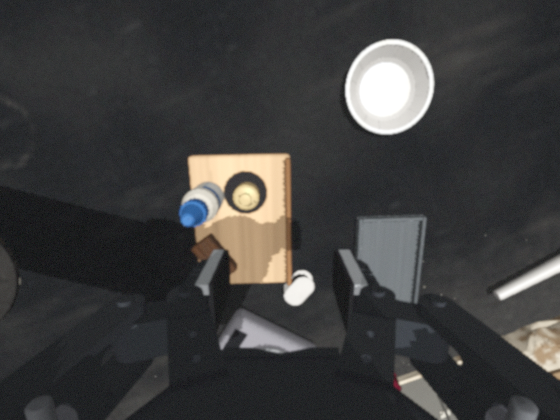

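View pics/s42.png

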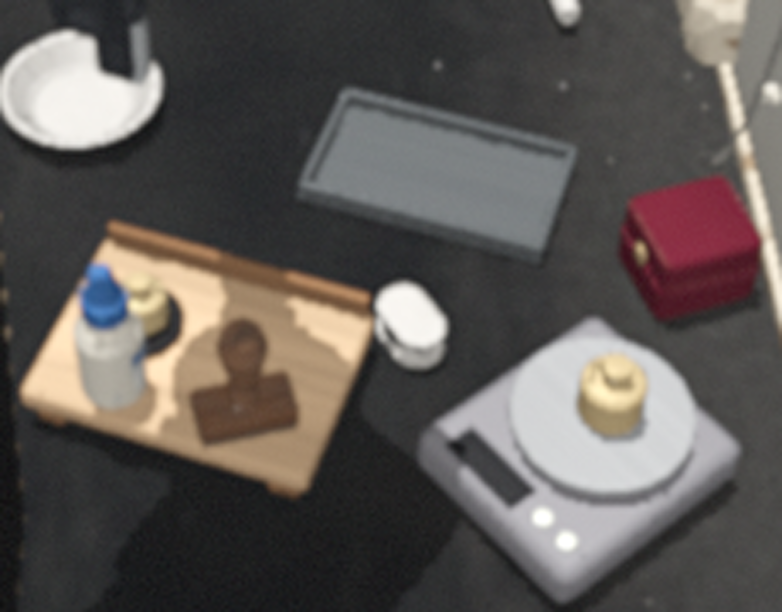

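View pics/sc42.png

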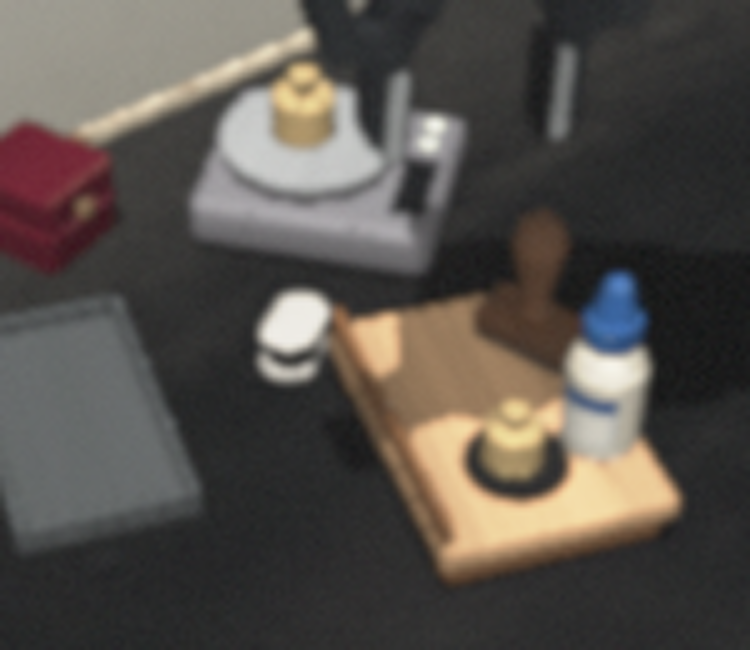

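Run:
```python
from h import *
from workcell import workorder
np.set_printoptions(precision=4,suppress=True)
s=getcam("side")
S=lambda *p:[ (a/3.4+190-.35,b/3.4+150-.35) for a,b in p]
print(plane(s,S((99,266)),.109),plane(s,S((243,342)),.0915),plane(s,S((613,362)),.073),plane(s,S((145,282)),.055))
print(workorder.hand_in())
```

```text
[[0.3304 0.2684 0.109 ]] [[0.3916 0.2404 0.0915]] [[0.5522 0.2409 0.073 ]] [[0.3455 0.3031 0.055 ]]
the job is handed in; nothing more can be done
None
```

I finished the swap in the order you asked for and handed the job in at about 49 s of the 112 s allowed; the hand-in reported no verdict. Bottle and stamp waited in the tray while the small weight went to the pad and then the large weight to the scale pan, and both were put back afterwards.

Last checks, from the side, scene and wrist pictures just before handing in:
- **Bottle and stamp:** both upright, about 1 mm from where the side camera saw them at the start (limit 15 mm).
- **Large weight:** on the pan. The side camera puts it about 6 mm from the pan centre, the wrist camera about 3 mm and the last gripper position about 1.5 mm (limit 15 mm).
- **Small weight:** on the pad. The wrist camera put it about 2 mm off centre after placing and the side camera 3–5 mm (limit 11 mm), so the two disagree by a few millimetres.
- **Loupe and gripper:** the loupe looked unmoved, and the open gripper was clear of everything.

Two slips happened on the way:
- **Small weight:** a sideways overshoot nudged it about 5 mm on the pan before I gripped it.
- **Bottle:** on its way back it first stopped on the edge of the pad, so I lifted it, moved it forward a few millimetres and set it down again.

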